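# Set the saw board's length stop one hole on and butt the workpiece against it

## Task

Set the red length stop of the saw board one hole further along, towards the saw slot: squeeze its sprung button in, slide the outer tube and feel your way until the button pops out through the next hole, without pulling on hard once it has caught, as that would shift the stop in its clamp. Then gently slide the hardwood offcut that lies on the board back flat against the wooden fence and along it until its end rests against the stop. Leave the other things on the bench where they are.

Things in the scene. Friction and masses are not known exactly. Their poses are not given: they have to be found in the camera images.
- saw_board: plywood saw board, fixed; origin at bench level, z up. Its top is 18 mm above the origin and spans x -85..+70 mm, y -185..+205 mm. +y runs along the fence towards the saw slot (y = +148 mm), +x to the back. A telescoping length stop (square tubes along y, axis at x = +45 mm, z = 66 mm) runs 3 mm above the fence; its inner 22 mm steel tube sits in a grey clamp block (y -181..-151 mm, top z = 84 mm)
- fence_face (a point): point on the front face (facing the board's -x) of the hardwood fence, at board level, at the 3 mm wide saw slot (board frame x = +36, y = +148, z = +18 mm). Axes as the board's. The fence is 18 mm thick, 30 mm high and as long as the board
- stop_sleeve (a joint): slide of the stop's outer tube along the board's +y, m; 0 = button in its first hole, positive towards the saw slot. Drags with about 1 N. The next hole is in an adjustable brass strike plate: it catches somewhere between 42 and 76 mm, must be felt for, and the tube must come slowly (30 mm/s or less). Then the tube has up to 3 mm of play and is locked both ways; pulling on it with more than 10 N would then shift the stop in its clamp
- stop_button (a joint): inward travel of the button, m; 0 = out (5 mm proud of the outer tube, tube locked), 0.005 = flush, about 0.0075 = covered by the tube's wall. Spring 1.5 to 3 N. Pressed flush, it rides under the hole's edge when the tube is pulled with 4 to 8 N: pads that squeeze the tube from front and back over the button press it flush and can draw the tube along with them
- button_tip (a point): tip of the domed steel button (11 mm across) on the front (board's -x) face of the outer tube, 66 mm above the bench; it is part of the inner tube, so stays at board y = -20 mm. Axes as the board's. With the button out, the outer tube's front face is 5 mm and its back face 35 mm behind the tip (+x). At the start the outer tube reaches from 113 mm on the -y side to 40 mm on the +y side of it
- stop_face (a point): point on the working (+y) face of the red stop plate on the outer tube's +y end: 25 mm in front of the fence's face, 30 mm above the bench (12 mm above the board). The plate is 6 mm thick, hangs in front of the fence from its face to 46 mm out, and moves with the outer tube. Axes as the board's: the workpiece belongs on its +y side and may press on it with at most 20 N
- workpiece_center (a point): centre of the workpiece, a mid-brown hardwood offcut 45 x 105 x 24 mm (its own x, y, z), loose, lying flat on the saw board, about 70 g. Home, its long side is on the fence and its end on the stop plate: centre 52.5 mm in +y of the stop face and 22.5 mm in front of the fence's face
- try_square: try square, walnut stock and steel blade, 110 x 167 x 19 mm: leave alone
- flat_pencil: red flat pencil, 175 mm long: leave alone
- tape_measure: yellow pocket tape measure, 38 x 86 x 62 mm: leave alone
- brass_weight: turned brass weight, 47 mm across, 44 mm high: leave alone
- hex_keys: green folding key set, 28 x 92 x 18 mm: leave alone
Not all that is in view belongs to the job. What is shaped like the part that bears workpiece_center but green is not meant.

How it is judged:
By the outcome, as a careful person would: the job done as asked, in the order asked, and still so for the second after the job is handed in, with the robot touching nothing.
It also fails if it takes over 58 s, if anything falls off the work surface, if the arm or the gripper's body presses on something with over 40 N, if the wrist force passes 120 N, or if a joint passes its speed limit or range.

## Robot

A 6-joint arm with a two-finger parallel gripper is mounted at the origin on a cart in front of the work surface, level with it; the furniture and walls round the work are solid. World frame = base frame: x ahead of the robot, y to its left, z up, the work surface at z = 0. Lengths are in mm, angles in rad, forces in N, time in s.
With the tool pointing down it reaches from about 275 to 1000 mm from the base axis. Payload 8.4 kg.
Tool frame: the origin (TCP) lies midway between the tips of the shut fingers; the grasp point (between the pads) lies r.grip_point_offset behind it (r.grip_point_offset is the distance from the TCP to the grasp point, in mm); z points along the fingers, y is the direction in which the jaws open and shut (so a half turn about z gives the same grasp; the last joint's range is limited). The gripper opens to 85 mm and grips with 20 to 120 N. Pads are 22 mm wide; open, the fingers measure 114 mm over their backs; the gripper's body (76 mm by 85 mm) begins 54 mm behind the grasp point. The pads swing forward as they close: fully open they stand 13 mm farther back than shut.
Start: joints at [1.242, 0.353, 1.633, -0, 1.155, -0.002], TCP at [200.632, 591.924, 231.281] pointing down, gripper open.
Joint ranges: [-2.63, 2.63], [-0.92, 2.1], [0.06, 2.66], [-1.3, 4.44], [0, 2.69], [-3.02, 3.02]. Speed limits (rad/s): [2.22, 2.22, 2.79, 3.14, 3.14, 3.14].

## Interface

Orientations are given as [roll, pitch, yaw] about the fixed x, y, z axes, in that order (R = Rz(yaw) Ry(pitch) Rx(roll)).
In Python, from rig import r gives the robot as it stands.
- The arm moves only by the tool move_arm, never from a script. Its argument "targets" is one flat list of numbers, 5 for each row, row after row: the gripper's target within -1 to 1 (fully open at 1, half-way at 0, shut at -1), then the shift along the tool's x, y, z in cm, then the turn about the tool's z in degrees. In form: [gripper, tx, ty, tz, turn, gripper, tx, ty, tz, turn, ...]. A call has 1 to 10 rows; each row is the pose to reach, as a shift and turn from the pose commanded when the call began, along the tool's axes at that moment; what a row does not reach only later rows make up. A row lasts 1/10 s, in which the tool goes at most 50 mm and 8.59 degrees, less where a joint would pass 70% of its speed; a pose out of reach is approached as far as the arm can. A call with a gripper value outside its range is refused whole. The fingers move at their own pace and stop on an object; "squeeze" is the grip in N (left out, the last holds). Time passes only in rows, so rows that repeat a pose let the fingers close. It gives the time, the measured TCP pose, the force and the opening at its end, in the units of the state.
- r.sense(): the state, without advancing time (a new reading comes with each control period).
- r.grab_frame(name): name is "scene" or "top" or "wrist"; returns a dict with "img" (384x512x3 uint8, blue, green, red), "K" (3x3 intrinsics, pixels), "world_to_cam" (4x4, takes a point from world to camera coordinates). Camera axes: x right, y down, z forward; pixel columns grow to the right and rows downward; lengths in mm; the calibration is good to about 2 mm. The wrist camera is an equidistant fisheye: a pixel r from the principal point sees the ray r / f radians off the axis. A picture is of the moment at which its call begins. There is no depth.
- r.sign_off(): hands the job in, once; it reports no verdict.
Trained networks look in a picture, given as the dict that the camera call returned (one of the last four; its "shot" number tells which), for a name from the list of things; names that differ only in an ending like _2 or _b are one class to them, and where a whole thing is asked for, a point or a joint stands for the part that bears it (a point fixed in the world has none). Each returns a list of dicts, best first, with "conf" (0 to 1); they miss things now and then, are a little off and sometimes report something else, mostly with a low value. They report only what shows in the picture. A call takes as long as a camera call. They do not tell look-alikes from the thing itself.
- r.outline_of(picture, thing): "region" (384x512 bool, what is visible of it).
- r.mark_of(picture, thing): "position" ([x, y, z] in mm, in world coordinates, good to about 4 mm: a listed point, or the origin of a listed thing).
The state is a dict: "clock": time; "qpos": joint angles; "qvel": joint speeds; "joint_efforts": joint torques, N m; "eef_pos": TCP position; "tcp_rot": TCP orientation; "contact_force": force on the tool from outside, world axes, zero at the start; "wrist_torque": the same for the moment, N m; "opening": opening from 0.0 (shut) to 1.0 (fully open).
Only numpy, scipy, OpenCV 4.12 (cv2) and the standard library are available. Lean on these libraries where they do the work, as an engineer would, in place of code of your own. Each camera call takes 0.05 s, during which the arm holds its last target.

## Working session

There is one attempt and no reset: what is moved stays moved. The work goes in short steps, Python scripts to look and compute and a tool call to move; the robot and the scene stay as the last step left them, time stands still between calls to the robot, and variables do not carry over. Pictures are saved under pics/ and viewed, and the job is handed in when it is done.

Besides the shell and the picture viewer there is one more tool, called after ">>>" as name(argument=value, ...) on one line, values as JSON. move_arm: Moves the arm, as the interface text tells. Its arguments: {"type":"object","properties":{"targets":{"type":"array","items":{"type":"number"}},"squeeze":{"type":"number"}},"required":["targets"]}

```bash
mkdir -p pics; ls
python3 - <<'E'
from rig import r
import cv2
print(r.sense()); print(r.grip_point_offset)
for n in ["scene","top","wrist"]:
    f=r.grab_frame(n); cv2.imwrite(f"pics/{n}0.png",f["img"])
    print(n,f["K"],f["world_to_cam"])
    for t in ["saw_board","fence_face","button_tip","stop_face","workpiece_center"]:
        print(t,[(d["position"],round(d["conf"],2)) for d in r.mark_of(f,t)[:3]])
E
```

```text
pics
{'clock': 0.0, 'qpos': array([ 1.24160100e+00,  3.53666095e-01,  1.63414171e+00, -2.14902608e-05,
        1.15518340e+00, -2.36988901e-03]), 'qvel': array([ 8.74906810e-05, -1.24447967e-04,  5.51753409e-04, -1.11456486e-03,
       -1.22627572e-03, -5.74786113e-04]), 'joint_efforts': array([-2.07309895e-03, -6.05248618e+01, -3.42054141e+01, -1.86331836e-04,
        9.48088156e-03,  3.31952833e-05]), 'eef_pos': array([200.48345094, 591.46969228, 230.54722622]), 'tcp_rot': array([-3.14019406e+00,  1.63341517e-05,  2.81477592e+00]), 'contact_force': array([ 0.52427454, -0.11004861, -0.21108283]), 'wrist_torque': array([-0.00920011, -0.05901079,  0.01331844]), 'opening': 1.0014683892899339}
18.700000000000003
scene [[416.16564134   0.         262.87816902]
 [  0.         416.16564134 187.35876334]
 [  0.           0.           1.        ]] [[ 6.38286642e-01 -7.69695625e-01  1.26019039e-02 -3.79177787e+02]
 [-4.66922272e-01 -4.00116750e-01 -7.88600138e-01  2.55479320e+02]
 [ 6.12024309e-01  4.97468824e-01 -6.14777207e-01  1.02606295e+03]
 [ 0.00000000e+00  0.00000000e+00  0.00000000e+
[... 724 characters left out ...]
([597.7, -265.3, 18.6], 0.72)]
button_tip []
stop_face [([493.5, -338.4, 27.6], 0.84)]
workpiece_center [([567.4, -200.0, 30.3], 0.95), ([312.6, 175.4, 13.0], 0.61)]
wrist [[297.31863964   0.         255.81955997]
 [  0.         297.31863964 191.29602293]
 [  0.           0.           1.        ]] [[ 3.21499468e-01  9.46909636e-01  4.82275310e-04 -6.25109049e+02]
 [ 8.96180957e-01 -3.04440203e-01  3.22762845e-01 -4.19736858e+01]
 [ 3.05774072e-01 -1.03335877e-01 -9.46479748e-01  3.81114021e+02]
 [ 0.00000000e+00  0.00000000e+00  0.00000000e+00  1.00000000e+00]]
saw_board []
fence_face []
button_tip []
stop_face []
workpiece_center [([321.8, 181.7, 10.4], 0.51), ([565.3, -204.6, 30.9], 0.48)]
```

View pics/scene0.png

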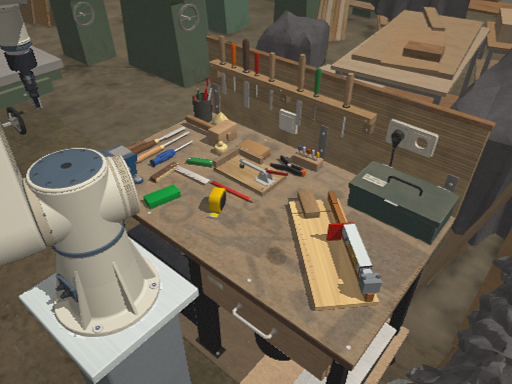

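View pics/top0.png

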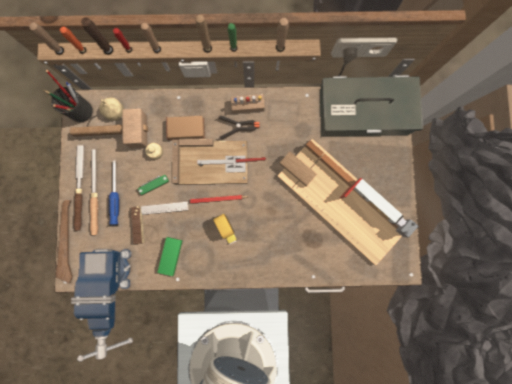

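Run:
```python
from rig import r
import cv2
f=r.grab_frame("top"); i=f["img"]
cv2.imwrite("pics/topz.png",cv2.resize(i[150:384,220:460],None,fx=2.4,fy=2.4,interpolation=cv2.INTER_CUBIC))
f=r.grab_frame("scene"); i=f["img"]
cv2.imwrite("pics/scenez.png",cv2.resize(i[110:330,230:512],None,fx=2.6,fy=2.6,interpolation=cv2.INTER_CUBIC))
```

```text
(no output)
```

View pics/topz.png

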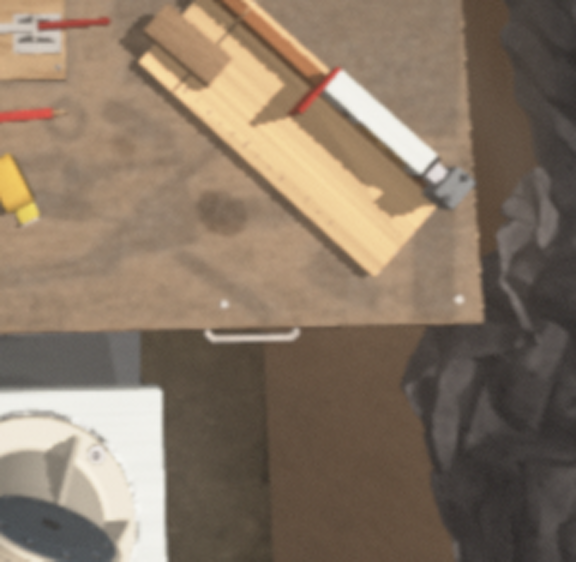

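View pics/scenez.png

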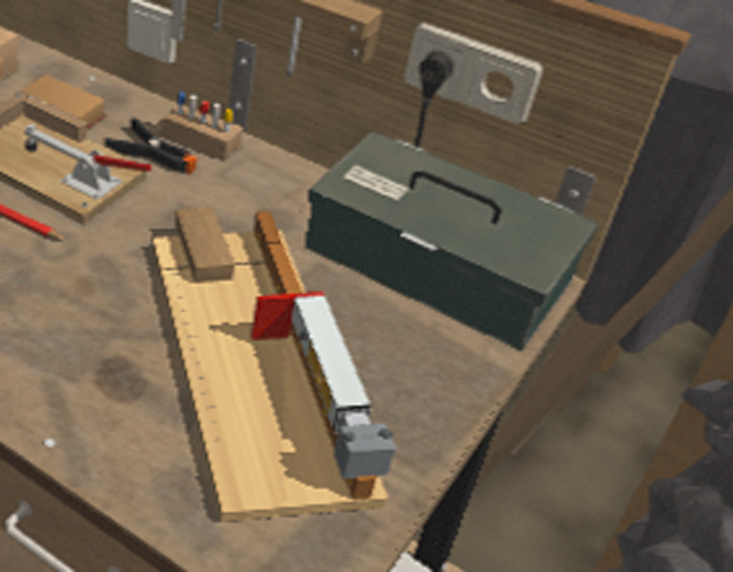

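```bash
cat > h.py <<'E'
import numpy as np, cv2
from scipy.spatial.transform import Rotation as Ro
from rig import r
B0=np.array([469.,-347.5,0]); YAW=np.radians(-44.0)
try:
    exec(open('board.txt').read())
except FileNotFoundError: pass
def RB(): return Ro.from_euler('z',YAW).as_matrix()
def w(p): return B0+RB()@np.array(p,float)
def b(p): return RB().T@(np.array(p,float)-B0)
def st():
    s=r.sense(); R=Ro.from_euler('xyz',s['tcp_rot']).as_matrix()
    print('t',s['clock'],'eef',s['eef_pos'].round(1),'board',b(s['eef_pos']).round(1),'rot',np.degrees(s['tcp_rot']).round(1),'F_b',(RB().T@s['contact_force']).round(2),'F_t',(R.T@s['contact_force']).round(2),'op',round(s['opening'],3))
    return s,R
def go(p,yaw=None):
    s,R=st(); d=R.T@(np.array(p)-s['eef_pos'])/10
    t=0 if yaw is None else (s['tcp_rot'][2]-yaw+np.pi)%(2*np.pi)-np.pi
    print('shift cm',d.round(2),'turn',np.degrees(t).round(1))
def proj(f,P):
    P=np.atleast_2d(P); c=P@f['world_to_cam'][:3,:3].T+f['world_to_cam'][:3,3]; K=f['K']
    return np.c_[K[0,0]*c[:,0]/c[:,2]+K[0,2],K[1,1]*c[:,1]/c[:,2]+K[1,2]]
def projw(f,P):
    P=np.atleast_2d(P); c=P@f['world_to_cam'][:3,:3].T+f['world_to_cam'][:3,3]; K=f['K']
    n=np.hypot(c[:,0],c[:,1]); th=np.arctan2(n,c[:,2]); k=K[0,0]*th/np.maximum(n,1e-9)
    return np.c_[k*c[:,0]+K[0,2],k*c[:,1]+K[1,2]]
E
python3 - <<'E'
from h import *
go(w([45,-20,200]),np.radians(46))
# overlay check on top
f=r.grab_frame("top"); i=cv2.resize(f["img"],None,fx=4,fy=4,interpolation=cv2.INTER_CUBIC)
def pl(pts,c):
    p=proj(f,np.array([w(q) for q in pts])); cv2.polylines(i,[(p*4+1.5).astype(int)],True,c,1)
pl([[-85,-185,18],[70,-185,18],[70,205,18],[-85,205,18]],(255,0,0))
pl([[36,-185,48],[54,-185,48],[54,205,48],[36,205,48]],(0,255,0))
pl([[30,-133,81],[60,-133,81],[60,20,81],[30,20,81]],(0,0,255))
cv2.imwrite("pics/ov.png",i[500:1100,1060:1700])
E
```

```text
t 1.0 eef [200.6 591.9 231.3] board [-845.6  489.3  231.3] rot [-180.    -0.   161.3] F_b [ 0.95 -0.44 -0.35] F_t [-0.67 -0.81  0.35] op 0.998
shift cm [-58.79 -84.08   3.13] turn 115.3
```

View pics/ov.png

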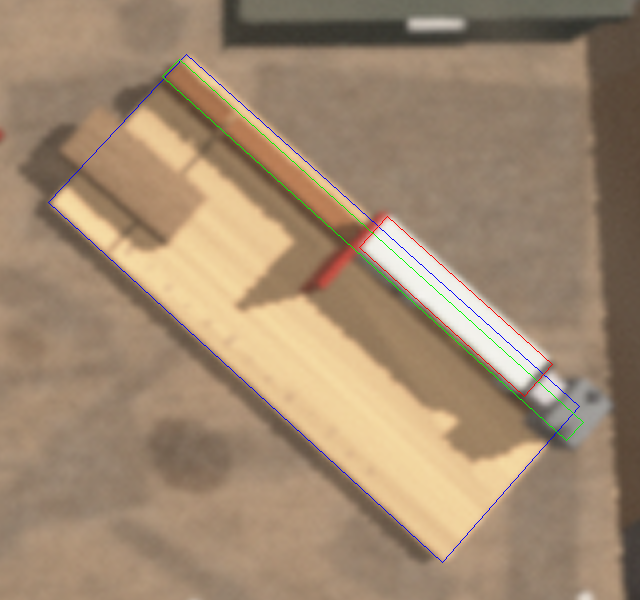

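>>> move_arm(targets=[0.3, -58.8, -84, 0, 115, 0.3, -58.8, -84, 0, 115, 0.3, -58.8, -84, 0, 115, 0.3, -58.8, -84, 0, 115, 0.3, -58.8, -84, 0, 115, 0.3, -58.8, -84, 0, 115, 0.3, -58.8, -84, 0, 115, 0.3, -58.8, -84, 0, 115, 0.3, -58.8, -84, 0, 115, 0.3, -58.8, -84, 0, 115])

```text
clock: 2.05
eef_pos: [340.9, 110.2, 231.7]
tcp_rot: [3.14, -0.001, 1.309]
contact_force: [0.7, 0.4, 0.3]
opening: 0.647
```

```bash
python3 -c "
from h import *
go(w([45,-20,200]),np.radians(46))"
```

```text
t 2.05 eef [340.9 110.2 231.7] board [-410.1  240.3  231.7] rot [179.9  -0.   75. ] F_b [0.29 0.78 0.35] F_t [ 0.54  0.63 -0.34] op 0.647
shift cm [-44.83  27.17   3.17] turn 29.0
```

>>> move_arm(targets=[0.3, -44.8, 27.2, 2, 29, 0.3, -44.8, 27.2, 2, 29, 0.3, -44.8, 27.2, 2, 29, 0.3, -44.8, 27.2, 2, 29, 0.3, -44.8, 27.2, 2, 29, 0.3, -44.8, 27.2, 2, 29, 0.3, -44.8, 27.2, 2, 29, 0.3, -44.8, 27.2, 2, 29, 0.3, -44.8, 27.2, 2, 29, 0.3, -44.8, 27.2, 2, 29])

```text
clock: 3.05
eef_pos: [483.6, -369.1, 212.2]
tcp_rot: [3.141, -0.0, 0.808]
contact_force: [1.2, 0.9, 1.1]
opening: 0.65
```

>>> move_arm(targets=[0.3, 0, 0, 0, 0, 0.3, 0, 0, 0, 0, 0.3, 0, 0, 0, 0])

```text
clock: 3.35
eef_pos: [483.0, -366.0, 212.0]
tcp_rot: [-3.14, -0.0, 0.809]
contact_force: [-0.5, 1.2, -0.2]
opening: 0.651
```

Run:
```python
from h import *
go(w([45,-20,200]),np.radians(46))
f=r.grab_frame("wrist"); i=f["img"].copy()
for t in ["saw_board","fence_face","button_tip","stop_face","workpiece_center"]:
    m=[(d["position"],b(d["position"]).round(1),round(d["conf"],2)) for d in r.mark_of(f,t)[:2]]; print(t,m)
i=cv2.resize(i,None,fx=1.56,fy=1.56)
def pl(pts,c):
    P=np.array([w(q) for q in pts]); P=np.vstack([P,P[:1]]); P=np.concatenate([np.linspace(P[k],P[k+1],20) for k in range(len(P)-1)])
    p=projw(f,P); cv2.polylines(i,[(p*1.56).astype(int)],True,c,1)
pl([[-85,-185,18],[70,-185,18],[70,205,18],[-85,205,18]],(255,0,0))
pl([[36,-185,48],[54,-185,48],[54,205,48],[36,205,48]],(0,255,0))
pl([[30,-133,81],[60,-133,81],[60,20,81],[30,20,81]],(0,0,255))
cv2.imwrite("pics/w1.png",i)
```

```text
t 3.35 eef [ 483. -366.  212.] board [ 22.9  -3.6 212. ] rot [-179.9   -0.    46.3] F_b [-1.23  0.52 -0.16] F_t [ 0.53 -1.22  0.17] op 0.651
shift cm [-1.65  2.2   1.19] turn 0.3
saw_board [([468.4, -344.9, -0.5], array([-2.2,  1.5, -0.5]), 0.77)]
fence_face [([601.4, -268.3, 20.1], array([ 40.2, 148.9,  20.1]), 0.56)]
button_tip [([473.7, -379.7, 64.3], array([ 25.7, -19.9,  64.3]), 0.39)]
stop_face [([494.9, -341.5, 26.3], array([14.5, 22.3, 26.3]), 0.69)]
workpiece_center [([568.8, -201.4, 32.1], array([-29.7, 174.4,  32.1]), 0.85)]
```

View pics/w1.png

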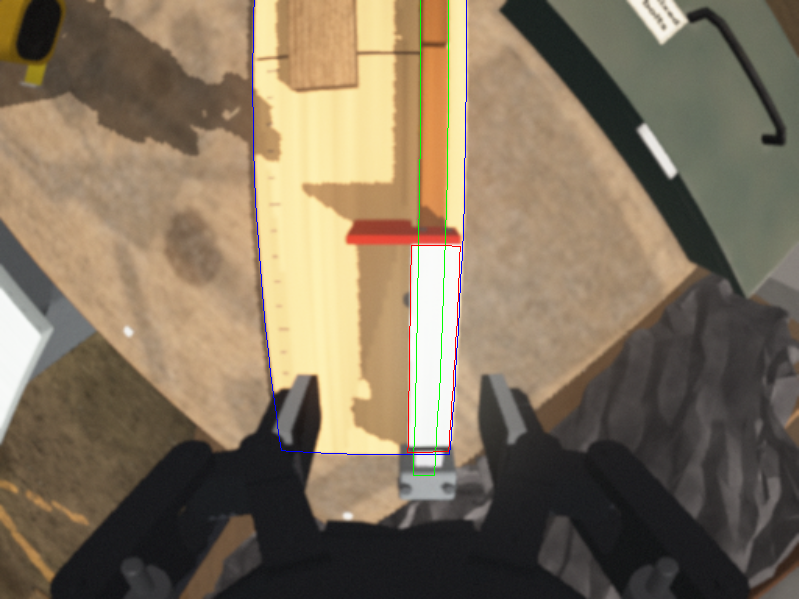

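>>> move_arm(targets=[0.3, -1.65, 2.2, 5, 0.3, 0.3, -1.65, 2.2, 10, 0.3, 0.3, -1.65, 2.2, 10, 0.3, 0.3, -1.65, 2.2, 10, 0.3, 0.3, -1.65, 2.2, 10, 0.3])

```text
clock: 4.15
eef_pos: [488.9, -394.3, 114.3]
tcp_rot: [3.139, -0.0, 0.804]
contact_force: [0.6, -0.3, 0.2]
opening: 0.648
```

Run:
```python
from h import *
go(w([45,-20,47]),np.radians(46))
f=r.grab_frame("wrist"); i=f["img"].copy()
for t in ["button_tip","stop_face"]:
    m=[(d["position"],b(d["position"]).round(1),round(d["conf"],2)) for d in r.mark_of(f,t)[:2]]; print(t,m)
i=cv2.resize(i,None,fx=1.56,fy=1.56)
def pl(pts,c):
    P=np.array([w(q) for q in pts]); P=np.vstack([P,P[:1]]); P=np.concatenate([np.linspace(P[k],P[k+1],20) for k in range(len(P)-1)])
    p=projw(f,P); cv2.polylines(i,[(p*1.56).astype(int)],True,c,1)
pl([[36,-185,48],[54,-185,48],[54,205,48],[36,205,48]],(0,255,0))
pl([[30,-133,81],[60,-133,81],[60,20,81],[30,20,81]],(0,0,255))
pl([[25,-20,66],[25.1,-20,66]],(255,0,255))
cv2.imwrite("pics/w2.png",i)
```

```text
t 4.15 eef [ 488.9 -394.3  114.3] board [ 46.9 -19.8 114.3] rot [179.9  -0.   46.1] F_b [0.68 0.22 0.19] F_t [ 0.22  0.68 -0.19] op 0.648
shift cm [-0.02 -0.2   6.73] turn 0.1
button_tip [([476.0, -378.1, 62.8], array([ 26.3, -17.1,  62.8]), 0.63)]
stop_face [([494.7, -335.7, 28.7], array([10.3, 26.3, 28.7]), 0.74)]
```

View pics/w2.png

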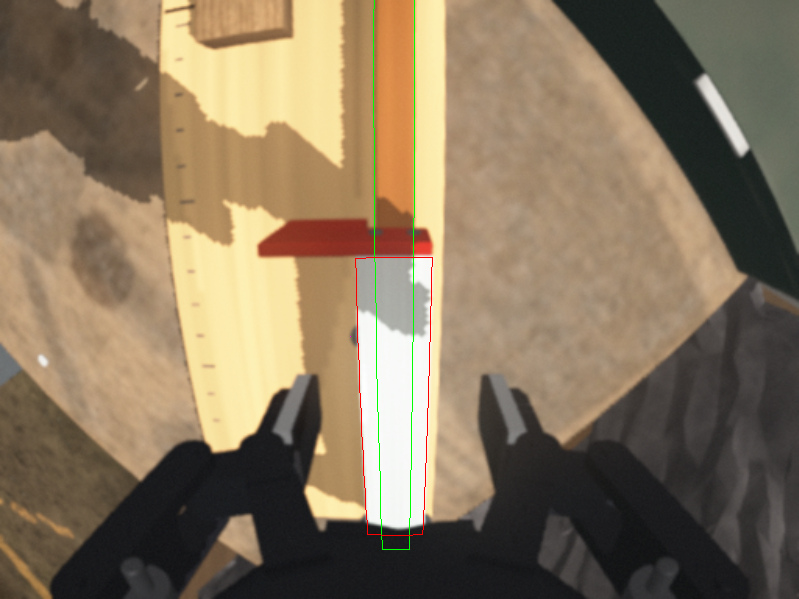

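>>> move_arm(targets=[0.3, 0, -0.2, 2, 0.1, 0.3, 0, -0.2, 4.5, 0.1, 0.3, 0, -0.2, 6, 0.1, 0.3, 0, -0.2, 6.7, 0.1, 0.3, 0, -0.2, 6.7, 0.1, 0.3, 0, -0.2, 6.7, 0.1])

```text
clock: 4.9
eef_pos: [487.0, -393.0, 46.0]
tcp_rot: [3.141, -0.0, 0.802]
contact_force: [-0.1, 0.4, -0.1]
opening: 0.649
```

Run:
```python
from h import *
go(w([45,-20,47]),np.radians(46))
f=r.grab_frame("wrist"); i=f["img"].copy()
i=cv2.resize(i,None,fx=1.56,fy=1.56)
cv2.imwrite("pics/w3.png",i)
```

```text
t 4.9 eef [ 487. -393.   46.] board [ 44.6 -20.2  46. ] rot [179.9  -0.   45.9] F_b [-0.29  0.22 -0.06] F_t [ 0.22 -0.29  0.06] op 0.649
shift cm [ 0.02  0.04 -0.1 ] turn -0.1
```

View pics/w3.png

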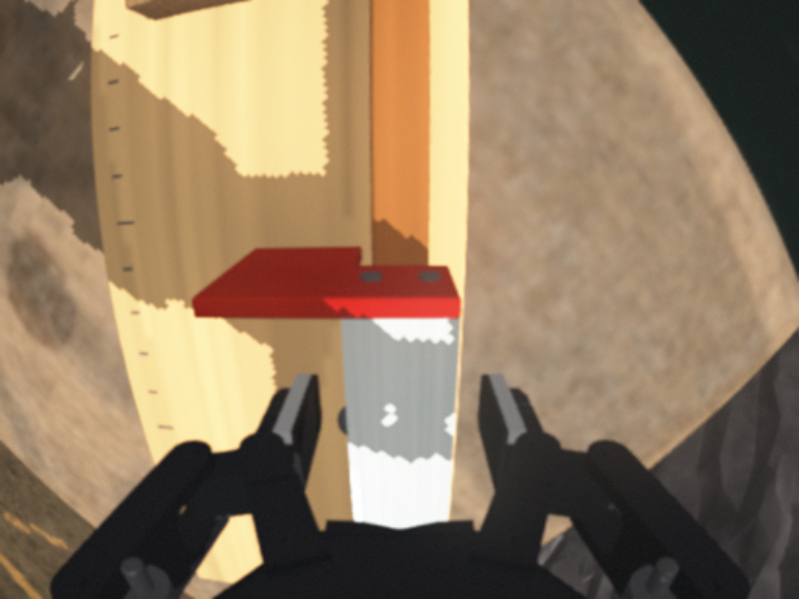

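>>> move_arm(targets=[-1, 0, 0, 0, 0, -1, 0, 0, 0, 0, -1, 0, 0, 0, 0, -1, 0, 0, 0, 0, -1, 0, 0, 0, 0, -1, 0, 0, 0, 0], squeeze=20)

```text
clock: 5.55
eef_pos: [487.2, -393.3, 46.1]
tcp_rot: [3.14, -0.0, 0.802]
contact_force: [1.0, -2.2, 6.1]
opening: 0.349
```

Run:
```python
from h import *
st()
f=r.grab_frame("wrist"); i=f["img"].copy()
i=cv2.resize(i,None,fx=1.56,fy=1.56)
cv2.imwrite("pics/w4.png",i)
```

```text
t 5.55 eef [ 487.2 -393.3   46.1] board [ 44.9 -20.3  46.1] rot [179.9  -0.   45.9] F_b [ 2.25 -0.84  6.07] F_t [-0.83  2.27 -6.07] op 0.349
```

View pics/w4.png

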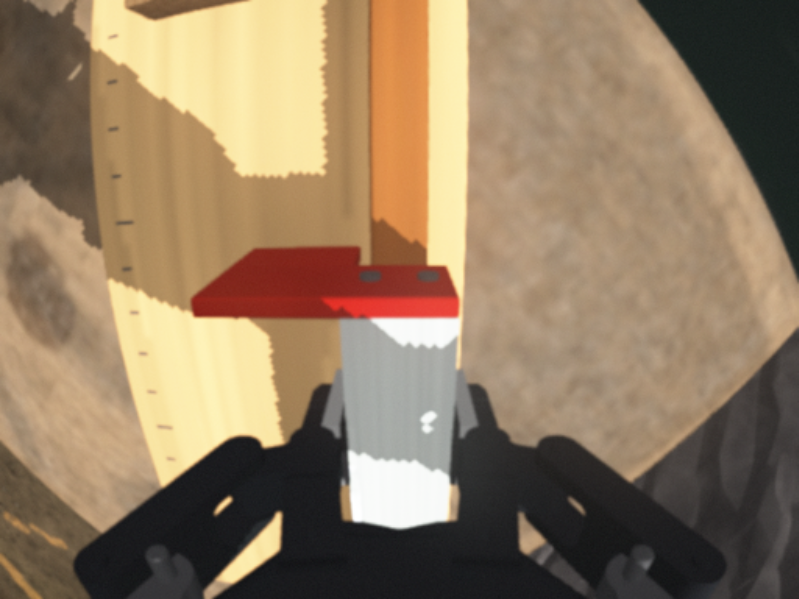

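>>> move_arm(targets=[-1, 0.1, 0, 0, 0, -1, 0.2, 0, 0, 0, -1, 0.3, 0, 0, 0])

```text
clock: 5.9
eef_pos: [489.1, -391.3, 46.1]
tcp_rot: [3.14, 0.0, 0.802]
contact_force: [-0.8, -3.5, 5.9]
opening: 0.347
```

```bash
python3 -c "
from h import *
st()"
```

```text
t 5.9 eef [ 489.1 -391.3   46.1] board [ 44.9 -17.6  46.1] rot [179.9   0.   45.9] F_b [ 1.89 -3.05  5.89] F_t [-3.05  1.91 -5.88] op 0.347
```

>>> move_arm(targets=[-1, 0.2, 0, 0, 0, -1, 0.4, 0, 0, 0, -1, 0.6, 0, 0, 0, -1, 0.6, 0, 0, 0])

```text
clock: 6.3
eef_pos: [493.6, -386.8, 46.1]
tcp_rot: [3.14, -0.0, 0.802]
contact_force: [1.8, -2.4, 6.8]
opening: 0.345
```

Run:
```python
from h import *
st()
f=r.grab_frame("wrist"); i=f["img"].copy()
i=cv2.resize(i,None,fx=1.56,fy=1.56)
cv2.imwrite("pics/w5.png",i)
```

```text
t 6.3 eef [ 493.6 -386.8   46.1] board [ 44.9 -11.2  46.1] rot [179.9  -0.   45.9] F_b [ 2.92 -0.46  6.83] F_t [-0.46  2.93 -6.82] op 0.345
```

View pics/w5.png

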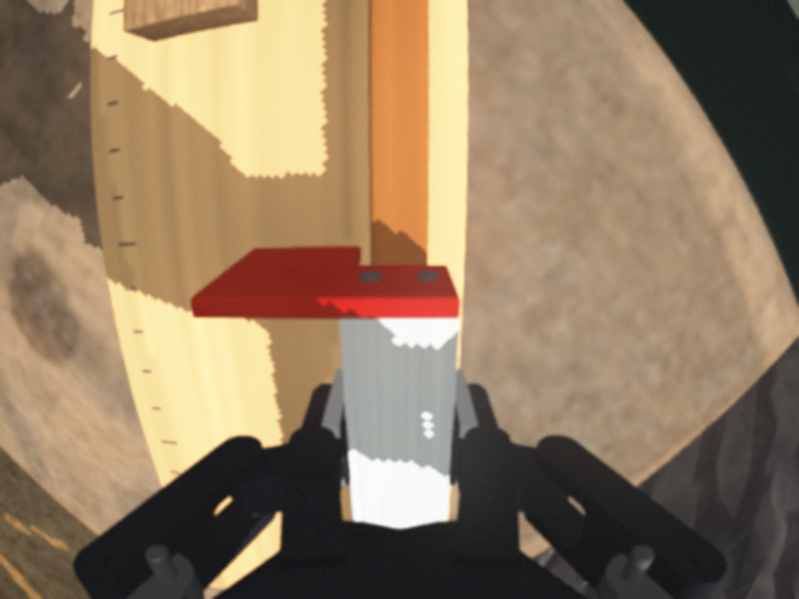

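>>> move_arm(targets=[-1, 0.25, 0, 0, 0, -1, 0.5, 0, 0, 0, -1, 0.75, 0, 0, 0, -1, 1.0, 0, 0, 0, -1, 1.25, 0, 0, 0, -1, 1.5, 0, 0, 0, -1, 1.75, 0, 0, 0, -1, 2.0, 0, 0, 0, -1, 2.25, 0, 0, 0, -1, 2.5, 0, 0, 0])

```text
clock: 7.35
eef_pos: [510.7, -368.9, 46.1]
tcp_rot: [3.14, 0.0, 0.802]
contact_force: [-0.1, -2.7, 5.6]
opening: 0.344
```

```bash
python3 -c "
from h import *
st()"
```

```text
t 7.35 eef [ 510.7 -368.9   46.1] board [44.9 13.6 46.1] rot [179.9   0.   45.9] F_b [ 1.79 -2.01  5.6 ] F_t [-2.01  1.8  -5.6 ] op 0.344
```

>>> move_arm(targets=[-1, 0.2, 0, 0, 0, -1, 0.4, 0, 0, 0, -1, 0.5, 0, 0, 0, -1, 0.5, 0, 0, 0])

```text
clock: 7.75
eef_pos: [514.3, -365.1, 46.1]
tcp_rot: [3.14, -0.0, 0.802]
contact_force: [0.8, -0.1, 6.0]
opening: 0.344
```

```bash
python3 -c "
from h import *
st()"
```

```text
t 7.75 eef [ 514.3 -365.1   46.1] board [44.9 18.8 46.1] rot [179.9  -0.   45.9] F_b [0.66 0.48 5.97] F_t [ 0.48  0.67 -5.97] op 0.344
```

>>> move_arm(targets=[-1, 0.05, 0, 0, 0, -1, 0.1, 0, 0, 0])

```text
clock: 7.95
eef_pos: [514.9, -364.6, 46.1]
tcp_rot: [3.14, 0.0, 0.802]
contact_force: [0.1, -2.9, 6.4]
opening: 0.347
```

>>> move_arm(targets=[-1, 0.05, 0, 0, 0, -1, 0.1, 0, 0, 0])

```text
clock: 8.15
eef_pos: [515.6, -363.9, 46.1]
tcp_rot: [3.14, 0.0, 0.802]
contact_force: [0.6, -3.2, 6.3]
opening: 0.346
```

>>> move_arm(targets=[-1, 0.05, 0, 0, 0, -1, 0.1, 0, 0, 0])

```text
clock: 8.35
eef_pos: [516.3, -363.2, 46.1]
tcp_rot: [3.14, 0.0, 0.802]
contact_force: [-0.6, -1.3, 6.0]
opening: 0.35
```

>>> move_arm(targets=[-1, 0.05, 0, 0, 0, -1, 0.1, 0, 0, 0])

```text
clock: 8.55
eef_pos: [516.9, -362.4, 46.1]
tcp_rot: [3.14, 0.0, 0.802]
contact_force: [-0.3, -1.4, 5.7]
opening: 0.347
```

>>> move_arm(targets=[-1, 0.05, 0, 0, 0, -1, 0.1, 0, 0, 0])

```text
clock: 8.75
eef_pos: [517.7, -361.8, 46.1]
tcp_rot: [3.14, 0.0, 0.802]
contact_force: [1.2, -1.6, 7.2]
opening: 0.342
```

>>> move_arm(targets=[-1, 0.05, 0, 0, 0, -1, 0.1, 0, 0, 0])

```text
clock: 8.95
eef_pos: [518.4, -361.0, 46.1]
tcp_rot: [3.14, 0.0, 0.802]
contact_force: [-0.2, -2.4, 5.7]
opening: 0.349
```

>>> move_arm(targets=[-1, 0.05, 0, 0, 0, -1, 0.1, 0, 0, 0])

```text
clock: 9.15
eef_pos: [519.0, -360.3, 46.1]
tcp_rot: [3.14, 0.0, 0.802]
contact_force: [0.5, -1.7, 6.4]
opening: 0.347
```

>>> move_arm(targets=[-1, 0.05, 0, 0, 0, -1, 0.1, 0, 0, 0])

```text
clock: 9.35
eef_pos: [519.8, -359.6, 46.1]
tcp_rot: [3.14, 0.0, 0.802]
contact_force: [0.5, -1.6, 5.9]
opening: 0.35
```

>>> move_arm(targets=[-1, 0.05, 0, 0, 0, -1, 0.1, 0, 0, 0])

```text
clock: 9.55
eef_pos: [520.5, -358.8, 46.1]
tcp_rot: [3.14, -0.0, 0.802]
contact_force: [0.3, -2.1, 7.2]
opening: 0.347
```

>>> move_arm(targets=[-1, 0.05, 0, 0, 0, -1, 0.1, 0, 0, 0])

```text
clock: 9.75
eef_pos: [521.3, -358.1, 46.1]
tcp_rot: [3.14, -0.0, 0.802]
contact_force: [0.3, -1.7, 6.3]
opening: 0.346
```

>>> move_arm(targets=[-1, 0.05, 0, 0, 0, -1, 0.1, 0, 0, 0])

```text
clock: 9.95
eef_pos: [522.0, -357.3, 46.1]
tcp_rot: [3.14, -0.0, 0.802]
contact_force: [1.9, -1.0, 6.6]
opening: 0.349
```

>>> move_arm(targets=[-1, 0.05, 0, 0, 0, -1, 0.1, 0, 0, 0])

```text
clock: 10.15
eef_pos: [522.7, -356.5, 46.1]
tcp_rot: [3.14, -0.0, 0.802]
contact_force: [0.9, -0.7, 6.9]
opening: 0.35
```

Run:
```python
from h import *
st()
f=r.grab_frame("scene"); i=f["img"].copy()
print(proj(f,[w([25,-20,66])]))
p=proj(f,[w([25,-20,66])])[0].astype(int)
i=cv2.resize(i[p[1]-60:p[1]+60,p[0]-70:p[0]+70],None,fx=5,fy=5,interpolation=cv2.INTER_CUBIC)
cv2.imwrite("pics/s6.png",i)
```

```text
t 10.15 eef [ 522.7 -356.5   46.1] board [44.9 30.8 46.1] rot [179.9  -0.   45.9] F_b [1.1  0.11 6.88] F_t [ 0.11  1.12 -6.88] op 0.35
[[345.44396696 238.79925701]]
```

View pics/s6.png

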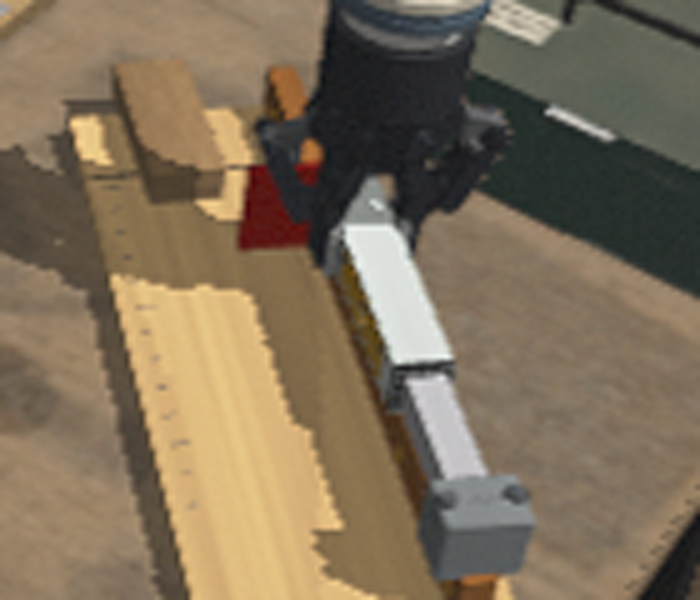

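>>> move_arm(targets=[-1, 0.05, 0, 0, 0, -1, 0.1, 0, 0, 0])

```text
clock: 10.4
eef_pos: [523.5, -355.7, 46.1]
tcp_rot: [3.14, -0.001, 0.802]
contact_force: [2.2, 0.3, 6.6]
opening: 0.347
```

Run:
```python
from h import *
st()
for k in range(3):
    f=r.grab_frame("scene"); st()
```

```text
t 10.4 eef [ 523.5 -355.7   46.1] board [44.9 32.  46.1] rot [179.9  -0.   45.9] F_b [1.4  1.76 6.61] F_t [ 1.77  1.41 -6.61] op 0.347
t 10.45 eef [ 523.6 -355.5   46.1] board [44.9 32.2 46.1] rot [179.9  -0.   45.9] F_b [0.67 2.65 6.38] F_t [ 2.66  0.68 -6.38] op 0.351
t 10.5 eef [ 523.7 -355.5   46.1] board [44.9 32.3 46.1] rot [ 1.799e+02 -1.000e-01  4.590e+01] F_b [2.16 2.93 5.48] F_t [ 2.94  2.17 -5.48] op 0.342
t 10.55 eef [ 523.8 -355.4   46.1] board [44.9 32.4 46.1] rot [ 1.799e+02 -1.000e-01  4.590e+01] F_b [0.96 3.42 6.03] F_t [ 3.43  0.97 -6.03] op 0.347
```

>>> move_arm(targets=[-1, 0.05, 0, 0, 0, -1, 0.05, 0, 0, 0])

```text
clock: 10.75
eef_pos: [524.0, -355.2, 46.1]
tcp_rot: [3.14, -0.001, 0.802]
contact_force: [3.1, 1.0, 5.8]
opening: 0.348
```

Run:
```python
from h import *
st()
f=r.grab_frame("scene"); i=f["img"].copy()
st()
p=proj(f,[w([25,-20,66])])[0].astype(int)
i=cv2.resize(i[p[1]-25:p[1]+25,p[0]-30:p[0]+30],None,fx=10,fy=10,interpolation=cv2.INTER_CUBIC)
cv2.imwrite("pics/s7.png",i)
```

```text
t 10.75 eef [ 524.  -355.2   46.1] board [44.9 32.7 46.1] rot [179.9  -0.   45.9] F_b [1.54 2.89 5.8 ] F_t [ 2.89  1.55 -5.8 ] op 0.348
t 10.8 eef [ 524.  -355.2   46.1] board [44.9 32.7 46.1] rot [179.9  -0.   45.9] F_b [0.88 2.61 5.96] F_t [ 2.61  0.89 -5.96] op 0.346
```

View pics/s7.png

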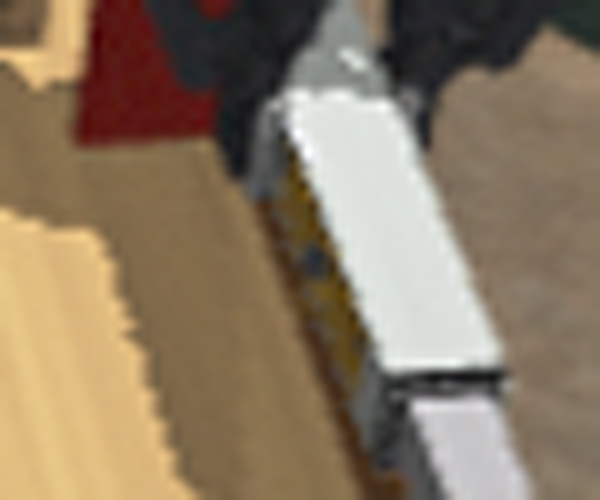

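>>> move_arm(targets=[-1, 0.05, 0, 0, 0, -1, 0.05, 0, 0, 0])

```text
clock: 11.0
eef_pos: [524.2, -355.0, 46.1]
tcp_rot: [3.14, -0.0, 0.802]
contact_force: [1.7, -1.0, 6.2]
opening: 0.347
```

Run:
```python
from h import *
st()
f=r.grab_frame("scene"); st()
```

```text
t 11.0 eef [ 524.2 -355.    46.1] board [44.9 32.9 46.1] rot [179.9  -0.   45.9] F_b [1.9  0.41 6.24] F_t [ 0.41  1.91 -6.24] op 0.347
t 11.05 eef [ 524.2 -355.    46.1] board [44.9 32.9 46.1] rot [179.9  -0.   45.9] F_b [0.64 1.73 6.27] F_t [ 1.73  0.65 -6.27] op 0.347
```

>>> move_arm(targets=[-1, 0.05, 0, 0, 0, -1, 0.05, 0, 0, 0])

```text
clock: 11.25
eef_pos: [524.4, -354.8, 46.1]
tcp_rot: [3.14, -0.0, 0.802]
contact_force: [0.8, -1.2, 6.1]
opening: 0.346
```

Run:
```python
from h import *
st()
f=r.grab_frame("scene"); st()
```

```text
t 11.25 eef [ 524.4 -354.8   46.1] board [44.9 33.3 46.1] rot [179.9  -0.   45.9] F_b [ 1.42 -0.35  6.12] F_t [-0.35  1.43 -6.11] op 0.346
t 11.3 eef [ 524.4 -354.8   46.1] board [44.9 33.3 46.1] rot [179.9  -0.   45.9] F_b [ 0.23 -0.1   6.6 ] F_t [-0.09  0.24 -6.6 ] op 0.344
```

>>> move_arm(targets=[-1, 0.05, 0, 0, 0, -1, 0.05, 0, 0, 0])

```text
clock: 11.5
eef_pos: [524.7, -354.4, 46.1]
tcp_rot: [3.14, -0.0, 0.802]
contact_force: [1.0, -2.2, 7.4]
opening: 0.348
```

Run:
```python
from h import *
st()
f=r.grab_frame("scene"); st()
```

```text
t 11.5 eef [ 524.7 -354.4   46.1] board [44.9 33.7 46.1] rot [179.9  -0.   45.9] F_b [ 2.27 -0.88  7.41] F_t [-0.88  2.28 -7.4 ] op 0.348
t 11.55 eef [ 524.7 -354.5   46.1] board [44.9 33.7 46.1] rot [179.9  -0.   45.9] F_b [ 1.31 -0.7   6.98] F_t [-0.7   1.32 -6.98] op 0.34
```

Another half millimetre, watching for the lock.

>>> move_arm(targets=[-1, 0.05, 0, 0, 0, -1, 0.05, 0, 0, 0])

```text
clock: 11.75
eef_pos: [525.0, -354.1, 46.1]
tcp_rot: [3.14, -0.0, 0.802]
contact_force: [1.5, -1.9, 5.7]
opening: 0.348
```

Run:
```python
from h import *
st()
f=r.grab_frame("scene"); st()
```

```text
t 11.75 eef [ 525.  -354.1   46.1] board [44.9 34.2 46.1] rot [179.9  -0.   45.9] F_b [ 2.39 -0.35  5.73] F_t [-0.35  2.4  -5.73] op 0.348
t 11.8 eef [ 525.  -354.1   46.1] board [44.9 34.2 46.1] rot [179.9  -0.   45.9] F_b [ 0.74 -2.15  6.92] F_t [-2.15  0.76 -6.91] op 0.35
```

>>> move_arm(targets=[-1, 0.05, 0, 0, 0, -1, 0.05, 0, 0, 0])

```text
clock: 12.0
eef_pos: [525.4, -353.7, 46.1]
tcp_rot: [3.14, -0.0, 0.802]
contact_force: [0.6, -1.0, 6.0]
opening: 0.345
```

Run:
```python
from h import *
st()
f=r.grab_frame("scene"); st()
```

```text
t 12.0 eef [ 525.4 -353.7   46.1] board [44.9 34.7 46.1] rot [179.9  -0.   45.9] F_b [ 1.15 -0.34  6.01] F_t [-0.34  1.16 -6.  ] op 0.345
t 12.05 eef [ 525.4 -353.7   46.1] board [44.9 34.7 46.1] rot [179.9  -0.   45.9] F_b [ 1.25 -1.89  5.23] F_t [-1.89  1.26 -5.23] op 0.341
```

>>> move_arm(targets=[-1, 0.05, 0, 0, 0, -1, 0.05, 0, 0, 0])

```text
clock: 12.25
eef_pos: [525.8, -353.4, 46.1]
tcp_rot: [3.14, -0.0, 0.802]
contact_force: [-0.1, -1.7, 5.5]
opening: 0.344
```

Run:
```python
from h import *
st()
f=r.grab_frame("scene"); st();i=f["img"].copy()
p=proj(f,[w([25,-20,66])])[0].astype(int)
i=cv2.resize(i[p[1]-25:p[1]+25,p[0]-30:p[0]+30],None,fx=10,fy=10,interpolation=cv2.INTER_CUBIC)
cv2.imwrite("pics/s8.png",i)
```

```text
t 12.25 eef [ 525.8 -353.4   46.1] board [44.9 35.2 46.1] rot [179.9  -0.   45.9] F_b [ 1.07 -1.27  5.47] F_t [-1.27  1.08 -5.46] op 0.344
t 12.3 eef [ 525.7 -353.4   46.1] board [44.9 35.2 46.1] rot [179.9  -0.   45.9] F_b [ 1.7  -0.59  6.99] F_t [-0.59  1.71 -6.99] op 0.348
```

View pics/s8.png

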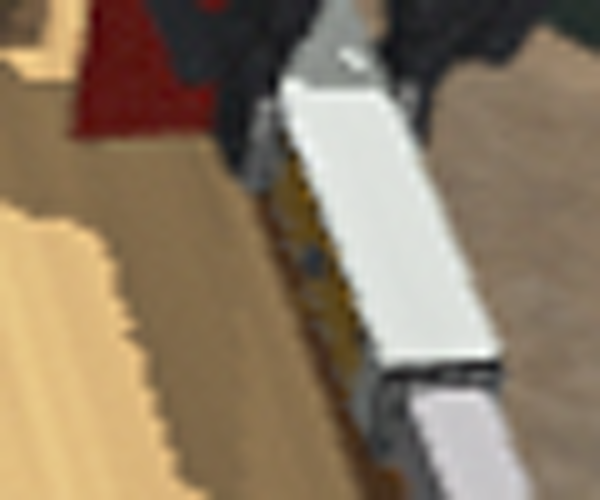

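>>> move_arm(targets=[-1, 0.05, 0, 0, 0, -1, 0.05, 0, 0, 0])

```text
clock: 12.5
eef_pos: [526.1, -353.0, 46.1]
tcp_rot: [3.14, -0.0, 0.802]
contact_force: [0.5, -2.2, 6.2]
opening: 0.348
```

Run:
```python
from h import *
st()
f=r.grab_frame("scene"); st()
```

```text
t 12.5 eef [ 526.1 -353.    46.1] board [44.9 35.7 46.1] rot [179.9  -0.   45.9] F_b [ 1.84 -1.24  6.24] F_t [-1.24  1.85 -6.24] op 0.348
t 12.55 eef [ 526.1 -353.    46.1] board [44.9 35.7 46.1] rot [179.9  -0.   45.9] F_b [ 1.55 -1.01  6.25] F_t [-1.01  1.56 -6.25] op 0.342
```

>>> move_arm(targets=[-1, 0.05, 0, 0, 0, -1, 0.05, 0, 0, 0])

```text
clock: 12.75
eef_pos: [526.4, -352.7, 46.1]
tcp_rot: [3.14, -0.0, 0.802]
contact_force: [0.8, -2.3, 6.9]
opening: 0.347
```

Run:
```python
from h import *
st()
f=r.grab_frame("scene"); st()
```

```text
t 12.75 eef [ 526.4 -352.7   46.1] board [44.9 36.2 46.1] rot [179.9  -0.   45.9] F_b [ 2.21 -1.1   6.91] F_t [-1.09  2.23 -6.9 ] op 0.347
t 12.8 eef [ 526.4 -352.7   46.1] board [44.9 36.1 46.1] rot [179.9  -0.   45.9] F_b [ 1.61 -1.75  7.03] F_t [-1.75  1.62 -7.03] op 0.348
```

>>> move_arm(targets=[-1, 0.05, 0, 0, 0, -1, 0.05, 0, 0, 0])

```text
clock: 13.0
eef_pos: [526.5, -352.6, 46.1]
tcp_rot: [3.14, 0.0, 0.802]
contact_force: [-0.5, -2.1, 7.2]
opening: 0.345
```

Run:
```python
from h import *
st()
f=r.grab_frame("scene"); st();i=f["img"].copy()
print([(b(d["position"]).round(1),round(d["conf"],2)) for d in r.mark_of(f,"button_tip")])
p=proj(f,[w([25,-20,66])])[0].astype(int)
i=cv2.resize(i[p[1]-25:p[1]+25,p[0]-30:p[0]+30],None,fx=10,fy=10,interpolation=cv2.INTER_CUBIC)
cv2.imwrite("pics/s9.png",i)
```

```text
t 13.0 eef [ 526.5 -352.6   46.1] board [44.9 36.3 46.1] rot [179.9   0.   45.9] F_b [ 1.07 -1.9   7.18] F_t [-1.9   1.09 -7.18] op 0.345
t 13.05 eef [ 526.5 -352.6   46.1] board [44.9 36.3 46.1] rot [179.9   0.   45.9] F_b [ 1.46 -2.77  5.77] F_t [-2.77  1.47 -5.76] op 0.344
[]
```

View pics/s9.png

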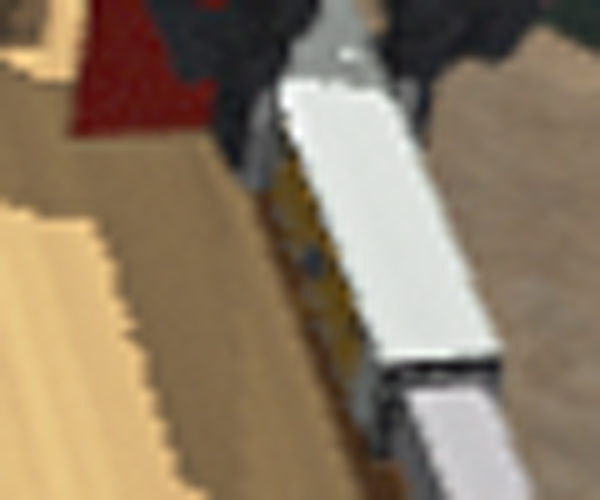

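>>> move_arm(targets=[-1, -0.1, 0, 0, 0, -1, -0.2, 0, 0, 0, -1, -0.3, 0, 0, 0, -1, -0.3, 0, 0, 0])

```text
clock: 13.5
eef_pos: [524.8, -354.3, 46.1]
tcp_rot: [3.14, -0.0, 0.802]
contact_force: [0.8, -0.6, 6.6]
opening: 0.349
```

Run:
```python
from h import *
st()
f=r.grab_frame("scene"); st()
```

```text
t 13.5 eef [ 524.8 -354.3   46.1] board [44.9 33.9 46.1] rot [179.9  -0.   45.9] F_b [1.   0.11 6.63] F_t [ 0.12  1.02 -6.63] op 0.349
t 13.55 eef [ 524.8 -354.3   46.1] board [44.9 33.9 46.1] rot [179.9  -0.   45.9] F_b [ 2.23 -0.02  6.52] F_t [-0.01  2.24 -6.52] op 0.35
```

>>> move_arm(targets=[-1, -0.07, 0, 0, 0, -1, -0.13, 0, 0, 0, -1, -0.13, 0, 0, 0])

```text
clock: 13.85
eef_pos: [524.0, -355.1, 46.1]
tcp_rot: [3.14, -0.001, 0.802]
contact_force: [0.9, 0.0, 6.8]
opening: 0.348
```

Run:
```python
from h import *
st()
f=r.grab_frame("scene"); st()
```

```text
t 13.85 eef [ 524.  -355.1   46.1] board [44.9 32.7 46.1] rot [179.9  -0.   45.9] F_b [0.66 0.65 6.8 ] F_t [ 0.65  0.68 -6.8 ] op 0.348
t 13.9 eef [ 524.  -355.1   46.1] board [44.9 32.8 46.1] rot [179.9  -0.   45.9] F_b [1.55 1.64 5.14] F_t [ 1.65  1.56 -5.14] op 0.343
```

>>> move_arm(targets=[0.2, 0, 0, 0, 0, 0.2, 0, 0, 0, 0, 0.2, 0, 0, 0, 0, 0.2, 0, 0, 0, 0, 0.2, 0, 0, -3, 0, 0.2, 0, 0, -8, 0, 0.2, 0, 0, -12, 0, 0.2, 0, 0, -16, 0, 0.2, 0, 0, -16, 0, 0.2, 0, 0, -16, 0])

```text
clock: 14.9
eef_pos: [523.4, -355.0, 206.2]
tcp_rot: [3.14, -0.0, 0.802]
contact_force: [-0.1, 0.3, -0.4]
opening: 0.599
```

Run:
```python
from h import *
st()
f=r.grab_frame("wrist"); i=f["img"].copy()
for t in ["button_tip","stop_face","workpiece_center"]:
    m=[(b(d["position"]).round(1),round(d["conf"],2)) for d in r.mark_of(f,t)[:2]]; print(t,m)
g=r.grab_frame("top")
for t in ["stop_face","workpiece_center","fence_face"]:
    m=[(b(d["position"]).round(1),round(d["conf"],2)) for d in r.mark_of(g,t)[:2]]; print(t,m)
i=cv2.resize(i,None,fx=1.56,fy=1.56)
def pl(pts,c):
    P=np.array([w(q) for q in pts]); P=np.vstack([P,P[:1]]); P=np.concatenate([np.linspace(P[k],P[k+1],20) for k in range(len(P)-1)])
    p=projw(f,P); cv2.polylines(i,[(p*1.56).astype(int)],True,c,1)
pl([[36,-185,48],[54,-185,48],[54,205,48],[36,205,48]],(0,255,0))
pl([[30,-80,81],[60,-80,81],[60,73,81],[30,73,81]],(0,0,255))
a=[[-55.5,122,42],[-10.5,122,42],[-10.5,227,42],[-55.5,227,42]]
pl(a,(255,0,255))
cv2.imwrite("pics/w10.png",i)
```

```text
t 14.9 eef [ 523.4 -355.   206.2] board [ 44.4  32.4 206.2] rot [179.9  -0.   45.9] F_b [-0.28  0.2  -0.4 ] F_t [ 0.2  -0.28  0.4 ] op 0.599
button_tip [(array([ 24.8, -20.2,  65.1]), 0.47)]
stop_face [(array([ 8.7, 80. , 28.2]), 0.62)]
workpiece_center [(array([-30.1, 168.3,  31.3]), 0.59)]
stop_face [(array([11.1, 77.9, 26.1]), 0.93)]
workpiece_center [(array([-473.9,  271.2,   11.2]), 0.62), (array([-30.5, 175.9,  32. ]), 0.57)]
fence_face [(array([ 34.6, 152.7,  19.3]), 0.82), (array([-34.4, 174.6,  32.4]), 0.25)]
```

View pics/w10.png

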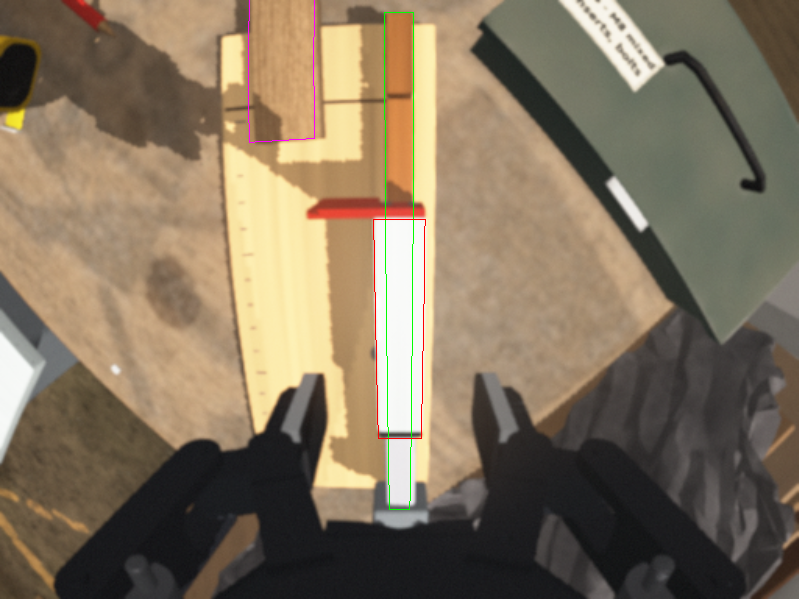

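Run:
```python
from h import *
s,R=st()
f=r.grab_frame("wrist"); W=f['world_to_cam']; C=-W[:3,:3].T@W[:3,3]
print('cam in tool',R.T@(C-s['eef_pos']), 'q',s['qpos'])
g=r.grab_frame("top"); o=r.outline_of(g,"workpiece_center")
K=g['K'];Wt=g['world_to_cam'];Ct=-Wt[:3,:3].T@Wt[:3,3]
for d in o[:3]:
    m=d["region"].astype(np.uint8); cs,_=cv2.findContours(m,cv2.RETR_EXTERNAL,cv2.CHAIN_APPROX_NONE)
    c=max(cs,key=cv2.contourArea)[:,0,:].astype(float)
    ray=np.c_[(c[:,0]-K[0,2])/K[0,0],(c[:,1]-K[1,2])/K[1,1],np.ones(len(c))]@Wt[:3,:3]
    P=Ct+ray*((42-Ct[2])/ray[:,2])[:,None]; Q=np.array([b(p)[:2] for p in P],np.float32)
    print(d["conf"],cv2.minAreaRect(Q))
go(w([-90,173,120]),np.radians(-44))
```

```text
t 15.3 eef [ 522.8 -354.6  204.3] board [ 43.6  32.3 204.3] rot [-179.9    0.    45.9] F_b [ 0.2  -0.7   0.32] F_t [-0.7   0.2  -0.32] op 0.602
cam in tool [  83.25824265    0.21473442 -143.28619086] q [-5.98271602e-01  3.89509641e-01  1.64295431e+00 -3.46371421e-05
  1.11065513e+00  1.70876658e-01]
0.96 ((-34.19050216674805, 172.935302734375), (49.0539436340332, 102.14881896972656), 1.596010446548462)
0.83 ((-469.9157409667969, 270.274658203125), (104.84004974365234, 51.39604949951172), 28.0345401763916)
t 15.45 eef [ 523.1 -354.7  204.9] board [ 43.9  32.4 204.9] rot [-180.     0.    45.9] F_b [0.47 0.1  0.07] F_t [ 0.1   0.47 -0.07] op 0.603
shift cm [ 14.05 -13.4    8.49] turn 89.9
```

>>> move_arm(targets=[0, 14, -13.4, 5, 90, 0, 14, -13.4, 5, 90, 0, 14, -13.4, 5, 90, 0, 14, -13.4, 5, 90, 0, 14, -13.4, 5, 90, 0, 14, -13.4, 5, 90, 0, 14, -13.4, 5, 90, 0, 14, -13.4, 5, 90, 0, 14, -13.4, 5, 90, 0, 14, -13.4, 5, 90])

```text
clock: 16.45
eef_pos: [524.4, -161.0, 155.3]
tcp_rot: [-3.141, -0.0, -0.691]
contact_force: [0.0, -0.1, -0.3]
opening: 0.502
```

>>> move_arm(targets=[0, 0, 0, 0, 0, 0, 0, 0, 0, 0, 0, 0, 0, 0, 0])

```text
clock: 16.75
eef_pos: [524.2, -161.0, 155.2]
tcp_rot: [-3.142, -0.0, -0.681]
contact_force: [0.6, 0.5, -0.5]
opening: 0.499
```

Run:
```python
from h import *
go(w([-85,173,21]),np.radians(-44))
f=r.grab_frame("wrist"); i=f["img"].copy()
i=cv2.resize(i,None,fx=1.56,fy=1.56)
cv2.imwrite("pics/w11.png",i)
```

```text
t 16.75 eef [ 524.2 -161.   155.2] board [-89.8 172.6 155.2] rot [-180.   -0.  -39.] F_b [ 0.08  0.8  -0.5 ] F_t [ 0.15 -0.79  0.5 ] op 0.499
shift cm [ 0.49 -0.   13.42] turn 5.0
```

View pics/w11.png

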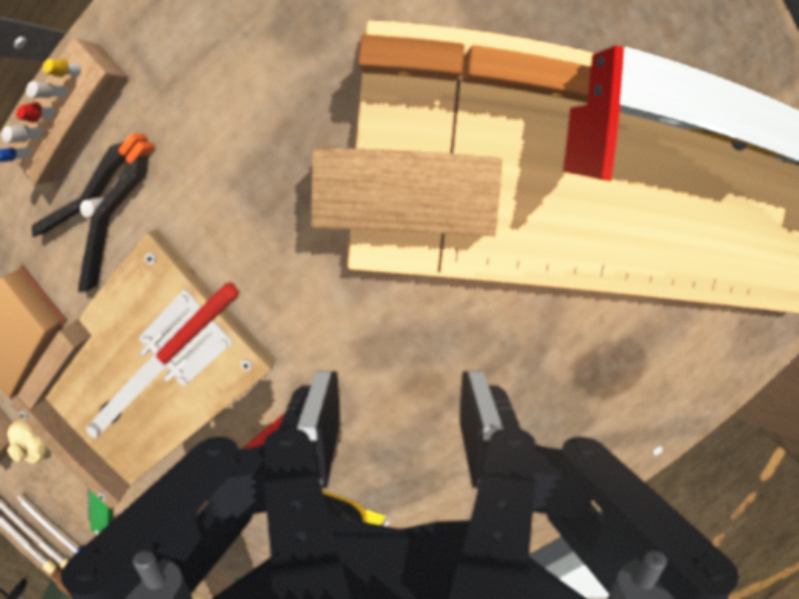

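>>> move_arm(targets=[0, 0.5, 0, 4, 5, 0, 0.5, 0, 8, 5, 0, 0.5, 0, 11, 5, 0, 0.5, 0, 13, 5, 0, 0.5, 0, 13.4, 5, 0, 0.5, 0, 13.4, 5])

```text
clock: 17.4
eef_pos: [527.9, -164.1, 20.9]
tcp_rot: [3.141, 0.001, -0.771]
contact_force: [0.2, 0.5, 0.8]
opening: 0.499
```

Run:
```python
from h import *
go(w([-20,173,21]),np.radians(-44))
f=r.grab_frame("wrist"); i=f["img"].copy()
i=cv2.resize(i,None,fx=1.56,fy=1.56)
cv2.imwrite("pics/w12.png",i)
```

```text
t 17.4 eef [ 527.9 -164.1   20.9] board [-85.1 172.9  20.9] rot [ 1.80e+02  1.00e-01 -4.42e+01] F_b [-0.18  0.51  0.81] F_t [-0.18 -0.51 -0.81] op 0.499
shift cm [ 6.51 -0.03 -0.01] turn -0.2
```

View pics/w12.png

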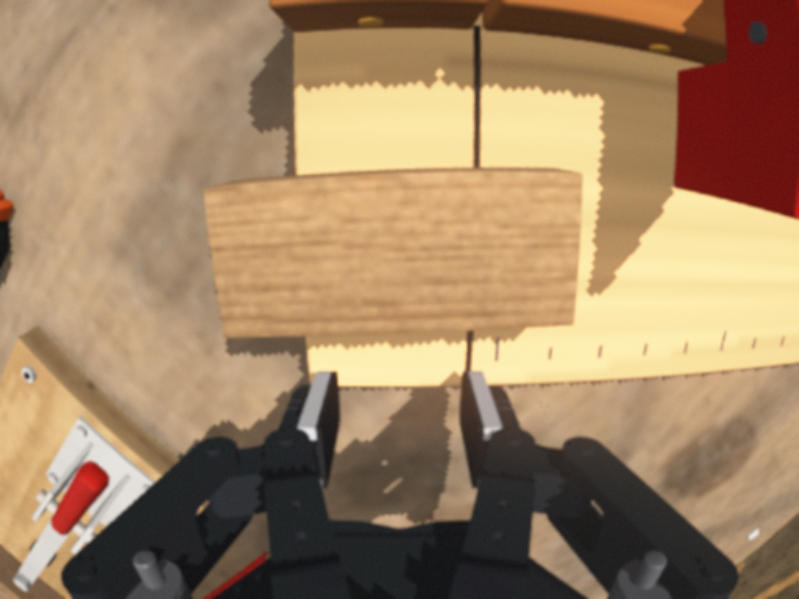

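>>> move_arm(targets=[0, 0.5, 0, 0, 0, 0, 1, 0, 0, 0, 0, 1.5, 0, 0, 0, 0, 2, 0, 0, 0, 0, 2.5, 0, 0, 0, 0, 3, 0, 0, 0, 0, 3.5, 0, 0, 0, 0, 4, 0, 0, 0, 0, 4.5, 0, 0, 0, 0, 5, 0, 0, 0])

```text
clock: 18.45
eef_pos: [564.2, -199.3, 21.2]
tcp_rot: [3.142, 0.0, -0.772]
contact_force: [-0.1, 0.8, 0.2]
opening: 0.498
```

Run:
```python
from h import *
go(w([-20,173,21]),np.radians(-44))
f=r.grab_frame("wrist"); i=f["img"].copy()
i=cv2.resize(i,None,fx=1.56,fy=1.56)
cv2.imwrite("pics/w13.png",i)
```

```text
t 18.45 eef [ 564.2 -199.3   21.2] board [-34.5 172.7  21.2] rot [180.    0.  -44.2] F_b [-0.62  0.44  0.23] F_t [-0.63 -0.44 -0.23] op 0.498
shift cm [ 1.44 -0.03  0.02] turn -0.2
```

View pics/w13.png

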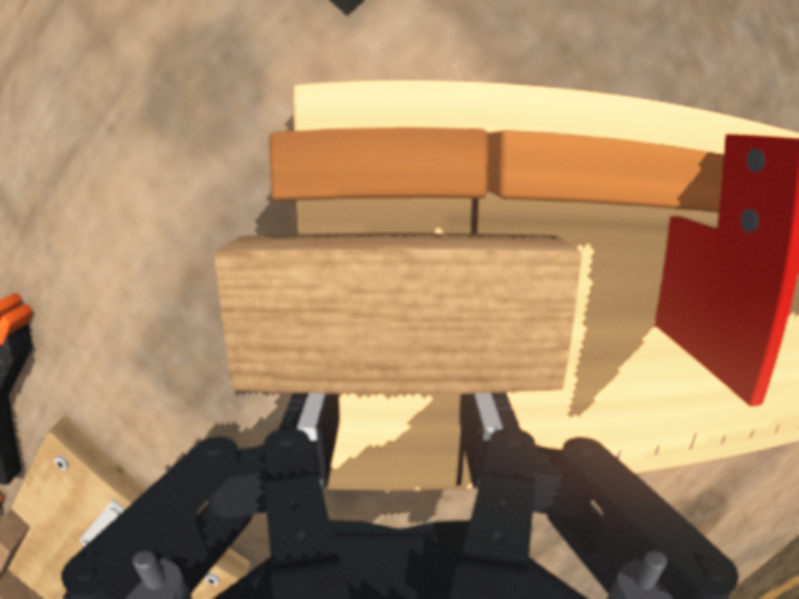

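>>> move_arm(targets=[0, 0.3, 0, 0, 0, 0, 0.6, 0, 0, 0, 0, 0.9, 0, 0, 0, 0, 1.1, 0, 0, 0, 0, 1.2, 0, 0, 0, 0, 1.25, 0, 0, 0])

```text
clock: 19.1
eef_pos: [572.9, -207.7, 21.2]
tcp_rot: [3.142, 0.0, -0.772]
contact_force: [-0.5, 0.1, 1.1]
opening: 0.503
```

Run:
```python
from h import *
st()
```

```text
t 19.1 eef [ 572.9 -207.7   21.2] board [-22.4 172.7  21.2] rot [180.    0.  -44.2] F_b [-0.44 -0.24  1.13] F_t [-0.44  0.24 -1.13] op 0.503
```

>>> move_arm(targets=[0, 0.1, 0, 0, 0, 0, 0.2, 0, 0, 0, 0, 0.2, 0, 0, 0])

```text
clock: 19.4
eef_pos: [574.3, -209.1, 21.2]
tcp_rot: [3.141, 0.0, -0.772]
contact_force: [-1.2, 0.4, -0.2]
opening: 0.503
```

Run:
```python
from h import *
st()
```

```text
t 19.4 eef [ 574.3 -209.1   21.2] board [-20.4 172.7  21.2] rot [180.    0.  -44.2] F_b [-1.13 -0.52 -0.2 ] F_t [-1.13  0.53  0.2 ] op 0.503
```

>>> move_arm(targets=[0, 0.05, 0, 0, 0, 0, 0.1, 0, 0, 0, 0, 0.1, 0, 0, 0])

```text
clock: 19.7
eef_pos: [574.3, -209.2, 21.2]
tcp_rot: [3.141, 0.002, -0.772]
contact_force: [-4.3, 4.1, 3.6]
opening: 0.502
```

Run:
```python
from h import *
st()
f=r.grab_frame("wrist"); i=f["img"].copy()
i=cv2.resize(i,None,fx=1.56,fy=1.56)
cv2.imwrite("pics/w14.png",i)
```

```text
t 19.7 eef [ 574.3 -209.2   21.2] board [-20.3 172.7  21.2] rot [ 1.80e+02  1.00e-01 -4.42e+01] F_b [-6.   -0.04  3.64] F_t [-6.    0.07 -3.63] op 0.502
```

View pics/w14.png

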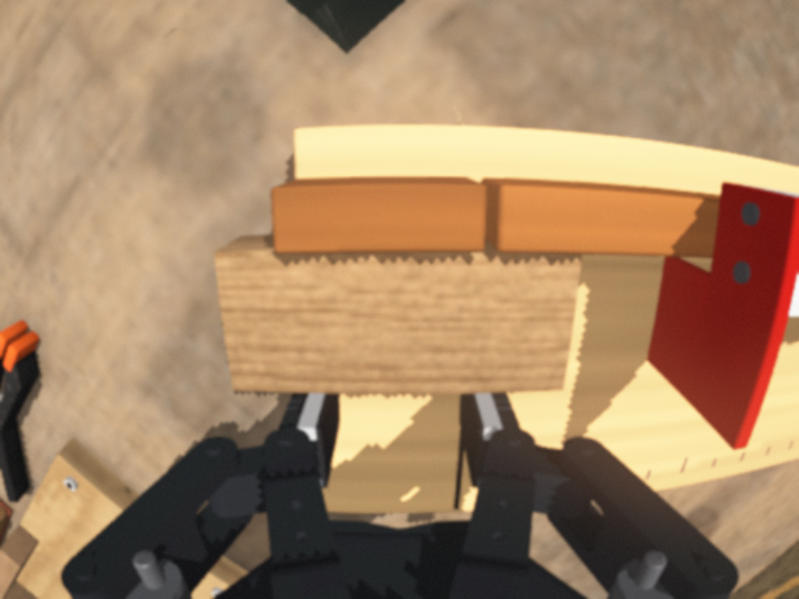

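>>> move_arm(targets=[0, -1.5, 0, 0, 0, -1, -3, 0, -1, 0, -1, -3, 0, -6, 0, -1, 0, -3, -7, 0, -1, 3.4, -8, -7, 0, -1, 3.4, -8, -7, 0, -1, 3.4, -8, -7, 0, -1, 3.4, -8, -7, 0])

```text
clock: 20.55
eef_pos: [653.8, -176.1, 90.4]
tcp_rot: [3.14, 0.002, -0.771]
contact_force: [-1.0, -0.1, 0.7]
opening: 0.001
```

Run:
```python
from h import *
go(w([13.5,252,21]),np.radians(-44))
f=r.grab_frame("wrist"); i=f["img"].copy()
for t in ["workpiece_center","stop_face"]:
    print(t,[(b(d["position"]).round(1),round(d["conf"],2)) for d in r.mark_of(f,t)[:2]])
i=cv2.resize(i,None,fx=1.56,fy=1.56)
cv2.imwrite("pics/w15.png",i)
```

```text
t 20.55 eef [ 653.8 -176.1   90.4] board [ 13.9 251.7  90.4] rot [ 1.799e+02  1.000e-01 -4.420e+01] F_b [-0.67 -0.74  0.69] F_t [-0.67  0.74 -0.69] op 0.001
shift cm [-0.03 -0.04  6.94] turn -0.2
workpiece_center [(array([ 13.8, 168.3,  30. ]), 0.57)]
stop_face [(array([11.8, 78.5, 30.7]), 0.82)]
```

View pics/w15.png

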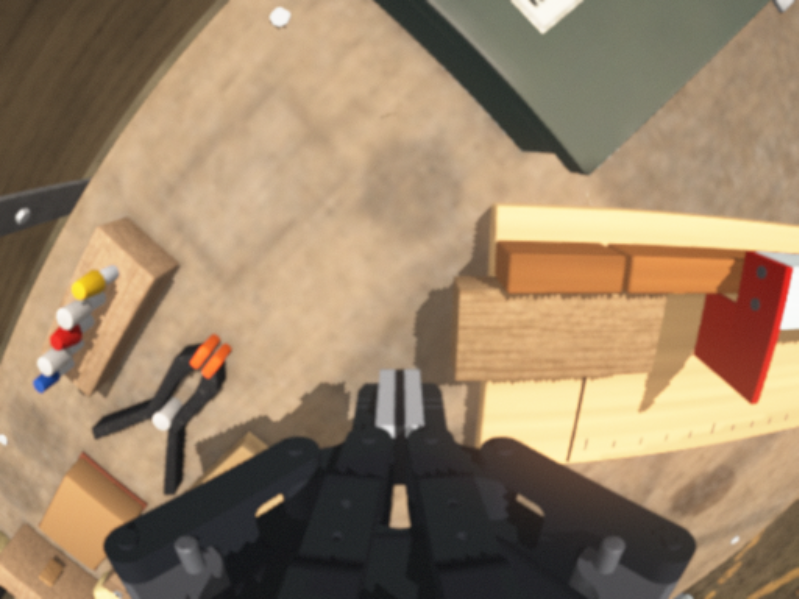

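>>> move_arm(targets=[-1, 0, 0, 3, 0, -1, 0, 0, 5.5, 0, -1, 0, 0, 6.9, 0, -1, 0, 0, 6.9, 0, -1, 0, 0, 6.9, 0])

```text
clock: 21.2
eef_pos: [655.2, -176.4, 22.7]
tcp_rot: [-3.142, -0.0, -0.772]
contact_force: [0.4, -0.3, 0.5]
opening: 0.0
```

>>> move_arm(targets=[-1, 0, 0.4, 0, 0, -1, 0, 0.8, 0, 0, -1, 0, 1.2, 0, 0, -1, 0, 1.6, 0, 0, -1, 0, 2, 0, 0])

```text
clock: 21.7
eef_pos: [641.3, -190.8, 22.6]
tcp_rot: [-3.141, -0.001, -0.772]
contact_force: [-0.4, 0.9, 1.0]
opening: 0.0
```

Run:
```python
from h import *
st()
f=r.grab_frame("wrist"); i=f["img"].copy()
i=cv2.resize(i,None,fx=1.56,fy=1.56)
cv2.imwrite("pics/w16.png",i)
```

```text
t 21.7 eef [ 641.3 -190.8   22.6] board [ 15.1 232.4  22.6] rot [-180.    -0.   -44.2] F_b [-0.92  0.39  1.  ] F_t [-0.92 -0.39 -1.  ] op 0.0
```

View pics/w16.png

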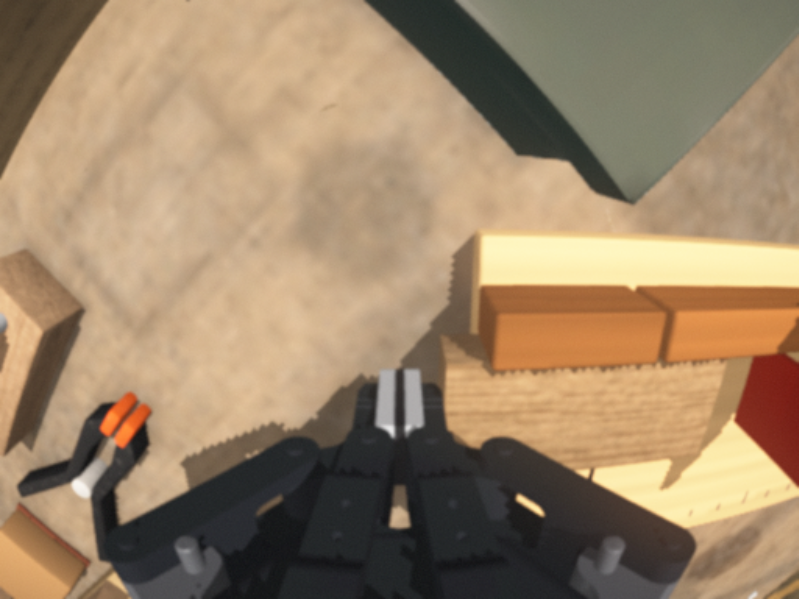

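>>> move_arm(targets=[-1, 0, 0.3, 0, 0, -1, 0, 0.6, 0, 0, -1, 0, 0.9, 0, 0, -1, 0, 1.2, 0, 0, -1, 0, 1.5, 0, 0, -1, 0, 1.8, 0, 0, -1, 0, 2.1, 0, 0, -1, 0, 2.4, 0, 0, -1, 0, 2.6, 0, 0, -1, 0, 2.6, 0, 0])

```text
clock: 22.75
eef_pos: [622.7, -209.4, 22.1]
tcp_rot: [3.141, 0.0, -0.772]
contact_force: [-0.3, -0.6, 0.7]
opening: 0.002
```

Run:
```python
from h import *
st()
f=r.grab_frame("wrist"); i=f["img"].copy()
i=cv2.resize(i,None,fx=1.56,fy=1.56)
cv2.imwrite("pics/w17.png",i)
```

```text
t 22.75 eef [ 622.7 -209.4   22.1] board [ 14.6 206.1  22.1] rot [180.    0.  -44.2] F_b [ 0.27 -0.64  0.69] F_t [ 0.27  0.64 -0.69] op 0.002
```

View pics/w17.png

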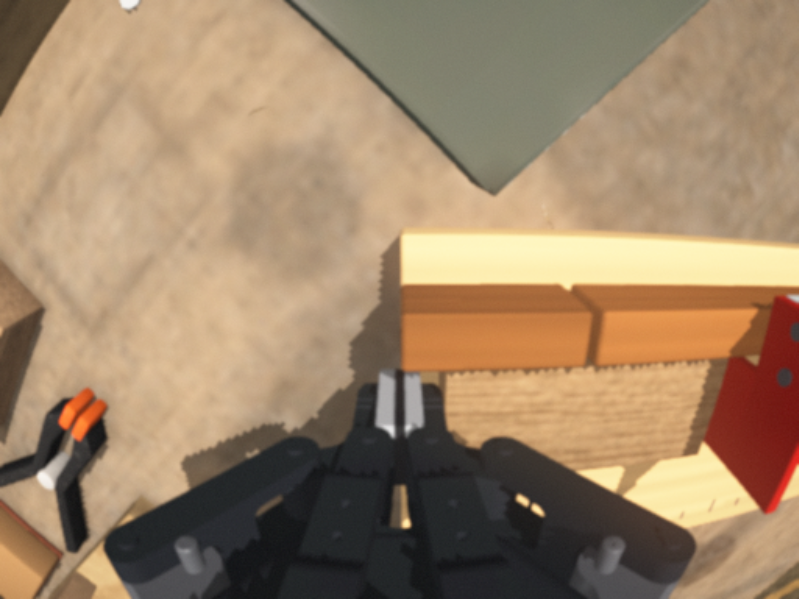

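>>> move_arm(targets=[-1, 0, 0.2, 0, 0, -1, 0, 0.4, 0, 0, -1, 0, 0.5, 0, 0, -1, 0, 0.5, 0, 0])

```text
clock: 23.2
eef_pos: [619.4, -212.9, 22.2]
tcp_rot: [3.141, 0.0, -0.772]
contact_force: [-0.1, 0.4, -0.3]
opening: -0.004
```

>>> move_arm(targets=[-1, 0, 0.05, 0, 0, -1, 0, 0.1, 0, 0])

```text
clock: 23.4
eef_pos: [618.9, -213.4, 22.2]
tcp_rot: [-3.142, -0.0, -0.772]
contact_force: [-0.4, 0.7, 0.4]
opening: -0.002
```

>>> move_arm(targets=[-1, 0, 0.05, 0, 0, -1, 0, 0.1, 0, 0])

```text
clock: 23.6
eef_pos: [618.3, -214.2, 22.2]
tcp_rot: [-3.142, -0.0, -0.772]
contact_force: [1.0, -0.5, 0.6]
opening: 0.0
```

>>> move_arm(targets=[-1, 0, 0.05, 0, 0, -1, 0, 0.05, 0, 0])

```text
clock: 23.8
eef_pos: [617.9, -214.6, 22.2]
tcp_rot: [3.142, -0.0, -0.772]
contact_force: [-0.4, -0.8, -0.6]
opening: -0.002
```

Run:
```python
from h import *
st()
f=r.grab_frame("wrist"); i=f["img"].copy()
i=cv2.resize(i[200:340,256:512],None,fx=3,fy=3)
cv2.imwrite("pics/w18.png",i)
```

```text
t 23.8 eef [ 617.9 -214.6   22.2] board [ 14.8 199.   22.2] rot [180.   -0.  -44.2] F_b [ 0.25 -0.82 -0.62] F_t [0.26 0.82 0.62] op -0.002
```

View pics/w18.png

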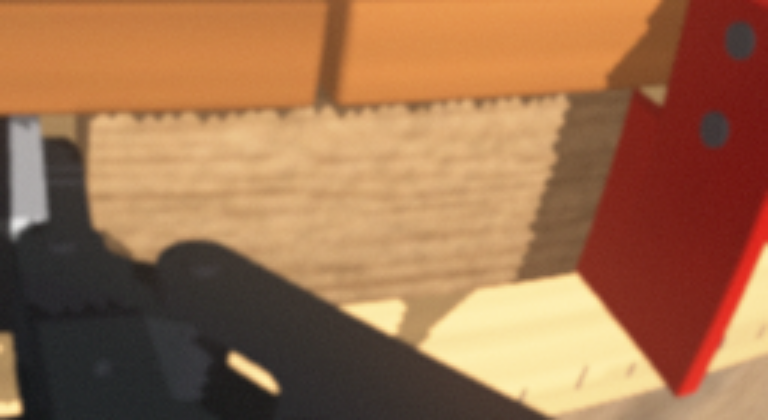

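>>> move_arm(targets=[-1, 0, 0.05, 0, 0, -1, 0, 0.1, 0, 0])

```text
clock: 24.05
eef_pos: [617.7, -215.0, 22.3]
tcp_rot: [-3.141, -0.0, -0.772]
contact_force: [2.9, 3.2, -0.6]
opening: -0.004
```

>>> move_arm(targets=[-1, 0, 0.05, 0, 0, -1, 0, 0.05, 0, 0])

```text
clock: 24.25
eef_pos: [617.6, -215.1, 22.4]
tcp_rot: [-3.14, -0.001, -0.772]
contact_force: [3.2, 4.1, -0.1]
opening: -0.002
```

>>> move_arm(targets=[-1, 0, -0.5, 0, 0, -1, 0, -1.5, 0, 0, -1, 0, -3, -1, 0, -1, 0, -4, -6, 0, -1, -1, -2, -11, 0, -1, -4, 3, -14, 0, -1, -6, 6, -14, 0, -1, -6, 6, -14, 0, -1, -6, 6, -14, 0, -1, -6, 6, -14, 0])

```text
clock: 25.25
eef_pos: [533.4, -216.5, 162.8]
tcp_rot: [-3.141, -0.001, -0.772]
contact_force: [0.1, -0.3, -0.2]
opening: -0.004
```

```bash
cat > chk.py <<'E'
from h import *
import sys
st()
f=r.grab_frame("wrist"); i=f["img"].copy()
for n,g in (("wrist",f),("top",r.grab_frame("top"))):
  for t in ["workpiece_center","stop_face"]:
    print(n,t,[(b(d["position"]).round(1),round(d["conf"],2)) for d in r.mark_of(g,t)[:2]])
i=cv2.resize(i,None,fx=1.56,fy=1.56)
cv2.imwrite(f"pics/{sys.argv[1]}.png",i)
E
python3 chk.py w19
```

```text
t 25.25 eef [ 533.4 -216.5  162.8] board [-44.7 138.9 162.8] rot [-1.80e+02 -1.00e-01 -4.42e+01] F_b [ 0.24 -0.15 -0.16] F_t [0.24 0.15 0.16] op -0.004
wrist workpiece_center [(array([ 11.9, 128.6,  28.5]), 0.77)]
wrist stop_face [(array([10.7, 79.8, 28.2]), 0.77)]
top workpiece_center [(array([-477.8,  273.2,   12.4]), 0.84)]
top stop_face [(array([13.6, 77.3, 26.8]), 0.74), (array([-421.3,  362.2,   -1.4]), 0.37)]
```

View pics/w19.png

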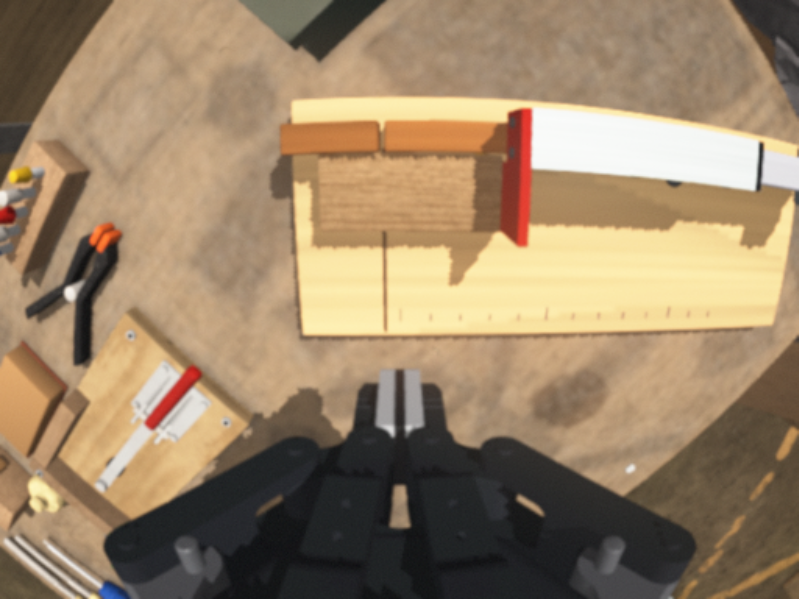

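Run:
```python
from h import *
go(w([-45,146,21.2]),np.radians(-44.2))
```

```text
t 25.55 eef [ 532.5 -216.5  161.7] board [-45.4 138.4 161.7] rot [180.    0.  -44.2] F_b [-0.49  0.06 -0.12] F_t [-0.49 -0.05  0.12] op 0.003
shift cm [ 0.04 -0.77 14.05] turn 0.0
```

>>> move_arm(targets=[-0.2, 0, -0.8, 4, 0, -0.2, 0, -0.8, 8, 0, -0.2, 0, -0.8, 12, 0, -0.2, 0, -0.8, 14, 0, -0.2, 0, -0.8, 14, 0, -0.2, 0, -0.8, 14, 0])

```text
clock: 26.15
eef_pos: [537.5, -210.9, 21.6]
tcp_rot: [3.141, 0.001, -0.772]
contact_force: [0.4, -0.7, -0.1]
opening: 0.402
```

Run:
```python
from h import *
go(w([-21,146,21.2]),np.radians(-44.2))
```

```text
t 26.15 eef [ 537.5 -210.9   21.6] board [-45.6 145.9  21.6] rot [ 1.80e+02  1.00e-01 -4.42e+01] F_b [ 0.78 -0.2  -0.12] F_t [0.78 0.19 0.12] op 0.402
shift cm [ 2.46 -0.02  0.04] turn -0.0
```

>>> move_arm(targets=[-0.2, 0.5, 0, 0, 0, -0.2, 1, 0, 0, 0, -0.2, 1.5, 0, 0, 0, -0.2, 2, 0, 0, 0, -0.2, 2.3, 0, 0, 0, -0.2, 2.35, 0, 0, 0])

```text
clock: 26.75
eef_pos: [554.8, -227.8, 22.3]
tcp_rot: [-3.141, -0.0, -0.772]
contact_force: [-0.0, 0.2, -0.9]
opening: 0.402
```

>>> move_arm(targets=[-0.2, 0.05, 0, 0, 0, -0.2, 0.1, 0, 0, 0])

```text
clock: 26.95
eef_pos: [554.9, -228.0, 22.2]
tcp_rot: [3.141, 0.0, -0.772]
contact_force: [0.3, -0.6, 0.2]
opening: 0.397
```

Run:
```python
from h import *
st()
```

```text
t 26.95 eef [ 554.9 -228.    22.2] board [-21.2 145.7  22.2] rot [180.    0.  -44.2] F_b [ 0.65 -0.25  0.22] F_t [ 0.65  0.25 -0.22] op 0.397
```

>>> move_arm(targets=[-0.2, 0.05, 0, 0, 0, -0.2, 0.1, 0, 0, 0, -0.2, 0.1, 0, 0, 0])

```text
clock: 27.25
eef_pos: [555.5, -228.6, 22.2]
tcp_rot: [3.141, 0.001, -0.772]
contact_force: [-1.8, 1.6, 1.2]
opening: 0.396
```

Run:
```python
from h import *
st()
```

```text
t 27.25 eef [ 555.5 -228.6   22.2] board [-20.4 145.7  22.2] rot [180.    0.  -44.2] F_b [-2.45 -0.1   1.22] F_t [-2.45  0.11 -1.21] op 0.396
```

>>> move_arm(targets=[-0.2, -1.5, 0, 0, 0, -0.2, -3, 0, 0, 0, -0.2, -3, 0, -4, 0, -0.2, -3, 0, -9, 0, -0.2, -3, 0, -14, 0, -0.2, -5, 0, -18, 0, -0.2, -5, 0, -18, 0, -0.2, -5, 0, -18, 0])

```text
clock: 28.05
eef_pos: [520.4, -194.0, 203.2]
tcp_rot: [-3.141, -0.003, -0.771]
contact_force: [-0.6, -0.4, -0.5]
opening: 0.404
```

```bash
python3 chk.py w20
python3 - <<'E'
from h import *
f=r.grab_frame("wrist"); i=f["img"]
cv2.imwrite("pics/w20z.png",cv2.resize(i[40:240,180:480],None,fx=2.6,fy=2.6,interpolation=cv2.INTER_CUBIC))
g=r.grab_frame("scene"); cv2.imwrite("pics/s20.png",cv2.resize(g["img"],None,fx=1.5,fy=1.5))
E
```

```text
t 28.05 eef [ 520.4 -194.   203.2] board [-69.6 146.1 203.2] rot [-1.799e+02 -1.000e-01 -4.420e+01] F_b [-0.14 -0.67 -0.48] F_t [-0.14  0.67  0.48] op 0.404
wrist workpiece_center [(array([ 14.5, 128.2,  30.3]), 0.92)]
wrist stop_face [(array([11.1, 76.9, 28.3]), 0.82)]
top workpiece_center [(array([-472. ,  269.8,   12.9]), 0.61), (array([-310.6,  214.7,    1.7]), 0.42)]
top stop_face [(array([13.4, 76.9, 28.4]), 0.57)]
```

View pics/w20z.png

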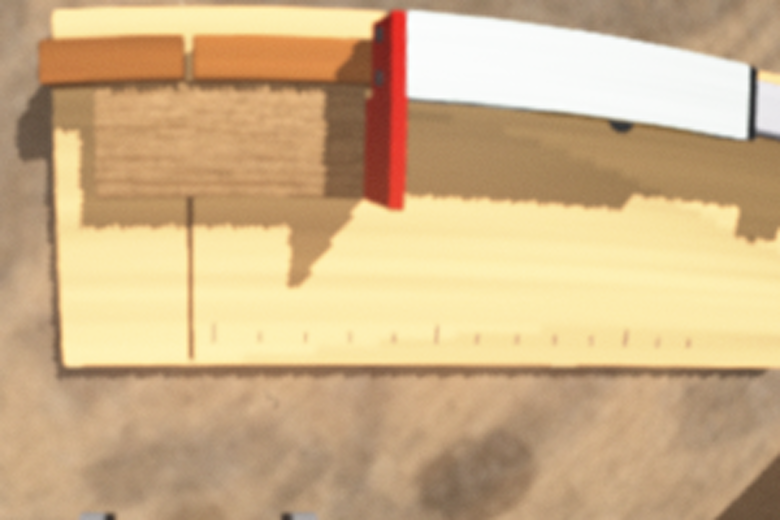

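View pics/s20.png

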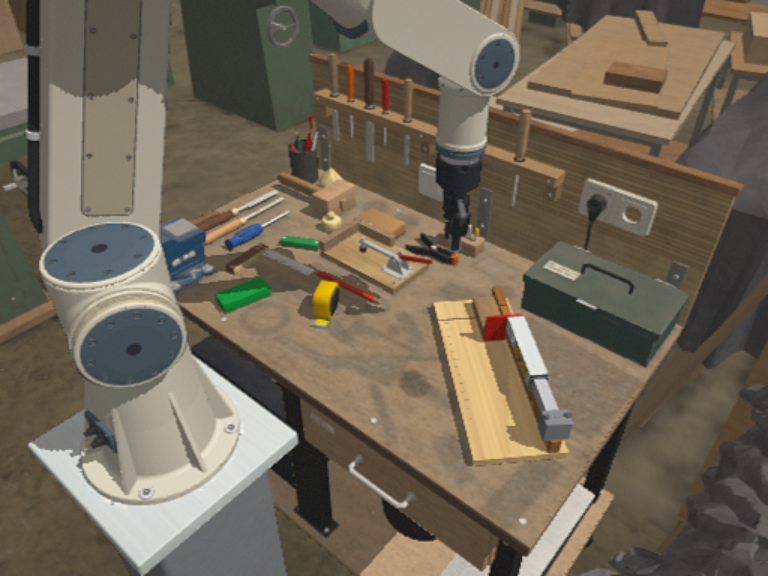

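```bash
python3 -c "
from rig import r
print(r.sign_off())"
```

```text
the job is handed in; nothing more can be done
None
```

The length stop is one hole further along and locked, and the offcut lies flat on the fence with its end against the stop. The job was handed in at about 28 s.

- **Stop:** I squeezed the tube over the button at 20 N and slid it slowly. The button popped out at about 53 mm of travel. The tube then had about 3.5 mm of movement (the task gave up to 3 mm). Beyond that it resisted both ways, at about 3 N or less each way. The wrist camera then showed the button standing out of the brass plate. I left the tube at the fence-clamp end of its play.
- **Offcut:** I pushed it onto the fence with two fingers (6 N), then along it until its end met the stop, at about 5 N measured. A last gentle press (2.5 N) found it still flush with the fence.
- **Last check:** The final pictures show the offcut in place and no other item visibly moved; nothing was touching when I handed in. The trained network put the offcut's centre 3–4 mm closer to the stop than expected. That is within its error, and the contact forces, finger position and pictures all say it is seated. The top camera's network reported other things instead of the offcut, so I ignored it.

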